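# Hang the headstock template back on its peg

### The arm

A 6-joint arm with a two-finger parallel gripper is mounted at the origin on a cart in front of the work surface, level with it; the furniture and walls round the work are solid. World frame = base frame: x ahead of the robot, y to its left, z up, the work surface at z = 0. Lengths are in m, angles in rad, forces in N, time in s.
With the tool pointing down it reaches from about 0.275 to 0.75 m from the base axis. Payload 10.2 kg.
Tool frame: the origin (TCP) lies at the very end of the fingers, on their centre line; the grasp point (between the pads) lies 19 mm behind it; z points along the fingers, y is the direction in which the jaws open and shut (so a half turn about z gives the same grasp; the last joint's range is limited). The gripper opens to 88 mm and grips with 3 to 60 N. Pads are 18 mm wide; open, the fingers measure 123 mm over their backs; the gripper's body (75 mm by 187 mm) begins 45 mm behind the grasp point.
Start: joints at [-1.497, 0.313, 1.498, -0, 1.331, -0.223], TCP at [0.154, -0.502, 0.239] pointing down, gripper open.
Joint ranges: [-2.94, 2.94], [-0.97, 2.17], [0.19, 2.56], [-1.23, 4.37], [0.02, 3.11], [-2.88, 2.88]. Speed limits (rad/s): [2.39, 2.39, 3.01, 3.14, 3.14, 3.14].

### API

Orientations are given as a 3x3 rotation matrix whose columns are the frame's x, y, z axes.
In Python, from cell import manip, vision, workorder gives the robot as it stands.
- The arm moves only by the tool drive_tool, never from a script. Its argument "commands" is one flat list of numbers, 4 for each row, row after row: the shift along the tool's x, y, z in m, then the turn about the tool's z in rad. In form: [dx, dy, dz, turn, dx, dy, dz, turn, ...]. A call has 1 to 20 rows; each row shifts and turns the commanded pose from where the row before left it, along the tool's axes as they then stand; what a row does not reach is not made up. A row lasts 1/8 s, in which the tool goes at most 62.5 mm and 10.7 degrees, less where a joint would pass 70% of its speed; a pose out of reach is approached as far as the arm can. A call is refused whole if a number of a shift passes 0.0625 or a number of a turn 0.188, either way. A call with a gripper value outside its range is refused whole. "jaw" is the closure, from 0 (fully open) to 1 (shut), set as the call begins (left out, the last holds). The fingers move at their own pace and stop on an object; "grip_force" is the grip in N (left out, the last holds). Time passes only in rows, so rows that do not move let the fingers close. It gives the time, the measured TCP pose, the force and the opening at its end, in the units of the state.
- manip.sense(): the state, without advancing time (a new reading comes with each control period).
- vision.snapshot(name): name is "scene" or "top"; returns the picture (420x560x3 uint8, red, green, blue); there is no depth.
- vision.get_calibration(name): a dict with "fx", "fy", "cx", "cy" (pixels), "k1" (the pictures are not rectified: a ray, as slopes to the right and down, at radius r is drawn at 1 + k1 r^2 times it, then the intrinsics apply), "R" (3x3) and "t" (3): a world point X has camera coordinates R X + t. Camera axes: x right, y down, z forward; pixel columns grow to the right and rows downward; lengths in m; the calibration is good to about 2 mm. A picture is of the moment at which its call begins. get_calibration takes no time and is no camera call.
- workorder.finish_job(): hands the job in, once; it reports no verdict.
The state is a dict: "clock": time; "joint_pos": joint angles; "joint_vel": joint speeds; "joint_torque": joint torques, N m; "tool_pos": TCP position; "eef_rot": TCP orientation; "ft_force": force on the tool from outside, world axes, zero at the start; "moment": the same for the moment, N m; "opening": finger opening in m.
Only numpy, scipy, OpenCV 4.12 (cv2) and the standard library are available. Lean on these libraries where they do the work, as an engineer would, in place of code of your own. Each camera call takes 0.05 s, during which the arm holds its last target.

### The job

The brown headstock template was left lying on the bench after marking out. Put it back on the template rack: pass the round part of its keyhole over the head of the rack's free peg (the one with the dark blue painted outline behind it; it may be clamped a little left or right of the outline's middle), let it down so that the peg's neck sits at the end of the narrow slot, and leave it hanging by itself with its lower end resting against the board. Do it gently, without forcing it on the rack, and do not disturb the two templates that already hang there or the other things on the bench.

Things in the scene. Friction and masses are not known exactly. Their poses are not given: they have to be found in the camera images.
- template_grip (a point): Middle of the template's narrow straight neck part, half-way through its 9 mm thickness: the place to grip it, across its 50 mm width (straight from 62 mm behind this point to 25 mm ahead). Axes: x along the length to the broad head end with the keyhole, y across, z out of the upper face.
- template: The loose headstock template: flat brown fibreboard sheet, 9 mm thick, 199 mm long, head 82 mm wide, about 0.15 kg, lying face up on the bench. Origin on its underside, 4.5 mm below template_grip; same axes. It ends 62 mm behind the origin and 137 mm ahead of it (+x, head end); centre of mass about 40 mm ahead.
- template_eye (a point): Centre of the round part of the template's keyhole, half-way through the thickness: a through hole of 28 mm diameter, 78 mm ahead (+x) of template_grip; same axes.
- template_slot (a point): Seat of the template's keyhole, half-way through the thickness: centre of the rounded end of its narrow slot (13 mm wide), 102 mm ahead (+x) of template_grip and 24 mm ahead of template_eye; same axes. The slot opens into the round hole.
- rack: Fixed template rack with three equal steel pegs 120 mm apart. Its foot is an open bay, 400 mm wide, 80 mm high, from 10 mm in front of the origin to 205 mm behind. On it a wooden board, 400 wide, 262 high, leaning back 28 degrees; its front face starts above the origin. Origin on the bench; x to the back, y along the board, z up. It stands elsewhere each time, turned up to 9 degrees. Which peg is free varies.
- outline: Dark blue silhouette of the template, painted on the board behind the free peg; fixed. x up along the leaning board, z out of the board towards the robot, y across. Origin on the board's face in the silhouette's middle line, 104 mm below the track's middle line (the peg's axis). A properly hanging template has its slot point at x = 102 mm here and its axes about along these.
- peg_track (a point): Point of the aluminium track's middle line, on the board's face, amid the outline, about 261 mm above the bench; axes as outline. The free peg stands square to the board (forward and 28 degrees up), clamped tight in the track up to 16 mm left or right of here (its true place is not given). From the board: a 9 mm neck, 36 mm long, then a head of 20 mm diameter, 6 mm thick.
- heel_template_low (a point): Lower end of the dark grey heel template (62 mm wide, 185 mm long, 9 mm thick) that hangs on another peg and can swing on it; axes as outline.
- pickup_template_low (a point): Lower end of the white template with two cross slots (68 mm wide, 175 mm long, 9 mm thick) that hangs on the remaining peg and can swing on it; axes as outline.
- glue: Red glue tube, 53 x 193 x 36 mm, lying on the bench left of the work; loose bystander.
- dye: Small brown bottle with a black dropper cap, 33 mm across, 102 mm tall, standing on the left; loose bystander.
- pencil: Red pencil, 139 mm long, lying on the bench near the robot at the right; loose bystander.

How it is judged:
On the way, in this order (a step that is already met when the one before it is completed fails the run):
1. the template is lifted clear of the bench (height (world z) of template_grip above 0.06 m), for 0.1 s.
2. the free peg's head has gone in through the round part of the keyhole (z of template_eye in the frame of outline between 0 and 0.036 m and x of template_eye in the frame of outline between 0.09 and 0.118 m and y of template_eye in the frame of outline between -0.026 and 0.026 m).
At the end, for the whole second after the job is handed in: The template hangs on the free peg, let go and at rest: slot seat within 5 mm of its resting place on the peg's neck, sheet behind the peg's head, length and face within 0.25 rad of the board's; the two other templates hang as before (within 10 mm) (x of template_slot in the frame of outline between 0.096 and 0.108 m and y of template_slot in the frame of outline between -0.022 and 0.022 m and z of template_slot in the frame of outline between 0 and 0.032 m and angle between the z axis of template_slot and the z axis of outline, either way round below 0.25 rad and angle between the x axis of template_slot and the x axis of outline, either way round below 0.25 rad and linear speed of template below 0.03 m/s and angular speed of template below 0.3 rad/s and distance of each of heel_template_low, pickup_template_low from where it was at the start of the episode below 0.01 m); the robot touches nothing.
It fails at once if the template is pressed on the rack or its peg with more than 40 N (contact force between template and rack above 40 N or contact force between template and outline above 40 N).
It fails at once if one of the two hanging templates is shifted by more than 20 mm (distance of any of heel_template_low, pickup_template_low from where it was at the start of the episode above 0.02 m).
It fails at once if a thing lying on the bench is shifted by more than 30 mm (distance of any of glue, dye, pencil from where it was at the start of the episode above 0.03 m).
It also fails if it takes over 64 s, if anything falls off the work surface, if the arm or the gripper's body presses on something with over 40 N, if the wrist force passes 120 N, or if a joint passes its speed limit or range.

## Working session

There is one attempt and no reset: what is moved stays moved. The work goes in short steps, Python scripts to look and compute and a tool call to move; the robot and the scene stay as the last step left them, time stands still between calls to the robot, and variables do not carry over. Pictures are saved under pics/ and viewed, and the job is handed in when it is done.

Besides the shell and the picture viewer there is one more tool, called by a JSON object that holds its "op" and its "data". drive_tool: Moves the arm, as the interface text tells. Its arguments: {"type":"object","properties":{"commands":{"type":"array"},"jaw":{"type":"number"},"grip_force":{"type":"number"}},"required":["commands"]}

```bash
ls; mkdir -p pics; python3 - <<'E'
from cell import manip, vision, workorder
import cv2
for n in ("scene","top"):
    im=vision.snapshot(n); cv2.imwrite(f"pics/{n}0.png",im[:,:,::-1]); print(n,vision.get_calibration(n))
print(manip.sense())
E
```

```text
pics
scene {'fx': 522.8164777941589, 'fy': 522.8164777941589, 'cx': 290.7624301884021, 'cy': 204.2264637767675, 'k1': -0.03798297107583404, 'R': array([[-0.5430966 , -0.83963227, -0.00798326],
       [-0.32051591,  0.21608721, -0.9222667 ],
       [ 0.77608996, -0.49832115, -0.38647174]]), 't': array([0.37723196, 0.32484519, 1.161647  ])}
top {'fx': 415.5122574484431, 'fy': 415.5122574484431, 'cx': 280.25981178382483, 'cy': 204.3964963521165, 'k1': -0.039653198400211316, 'R': array([[ 0.01608618, -0.99983595, -0.00832492],
       [-0.98564305, -0.01445716, -0.16822235],
       [ 0.1680744 ,  0.01091146, -0.98571392]]), 't': array([0.10234065, 0.58100657, 1.30730585])}
{'clock': 0.1, 'joint_pos': array([-1.49739755e+00,  3.13391281e-01,  1.49832866e+00, -4.48322344e-05,
        1.33101025e+00, -2.23421333e-01]), 'joint_vel': array([ 0.00045437, -0.00123209,  0.00081172, -0.000443  , -0.00094063,
       -0.00016953]), 'joint_torque': array([ 3.80359634e-03, -4.02804780e+01, -2.52645832e+01,  6.96293078e-02,
        3.42047762e-02, -7.31899286e-05]), 'tool_pos': array([ 0.1535034 , -0.50183334,  0.23823193]), 'eef_rot': array([[ 9.56268270e-01,  2.92490989e-01, -1.26851020e-04],
       [ 2.92490942e-01, -9.56267624e-01,  1.13127879e-03],
       [ 2.09585327e-04, -1.11890878e-03, -9.99999352e-01]]), 'ft_force': array([0.16658984, 0.05540642, 0.06315149]), 'moment': array([-0.02201309, -0.00188362,  0.00631924]), 'opening': 0.08824165556797636}
```

View pics/scene0.png

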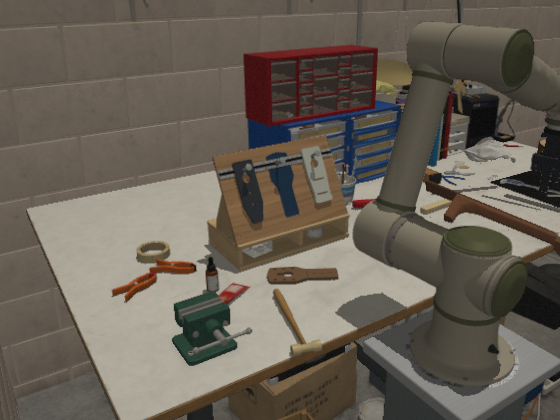

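View pics/top0.png

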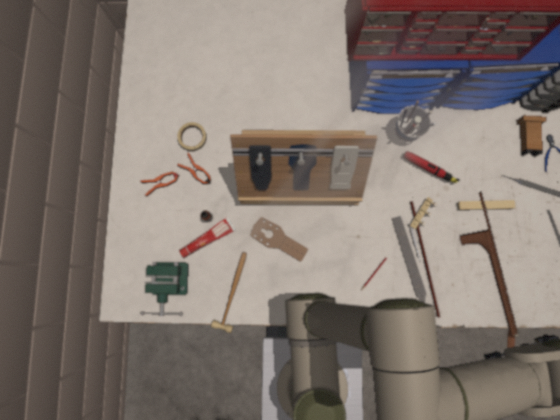

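```bash
python3 - <<'E'
import cv2
a=cv2.imread("pics/top0.png"); s=cv2.imread("pics/scene0.png")
cv2.imwrite("pics/c1.png",cv2.resize(a[205:275,235:325],None,fx=8,fy=8,interpolation=cv2.INTER_CUBIC))
cv2.imwrite("pics/c2.png",cv2.resize(a[120:215,225:385],None,fx=5,fy=5,interpolation=cv2.INTER_CUBIC))
cv2.imwrite("pics/c3.png",cv2.resize(s[130:270,205:355],None,fx=4,fy=4,interpolation=cv2.INTER_CUBIC))
E
```

```text
(no output)
```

View pics/c1.png

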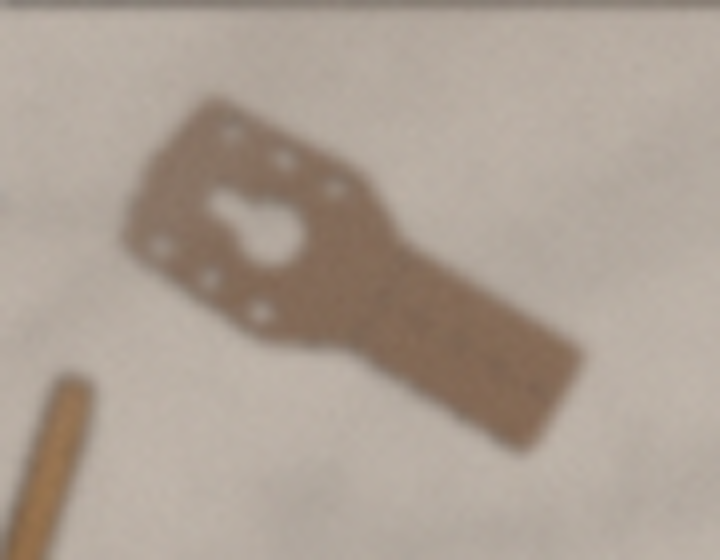

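View pics/c2.png

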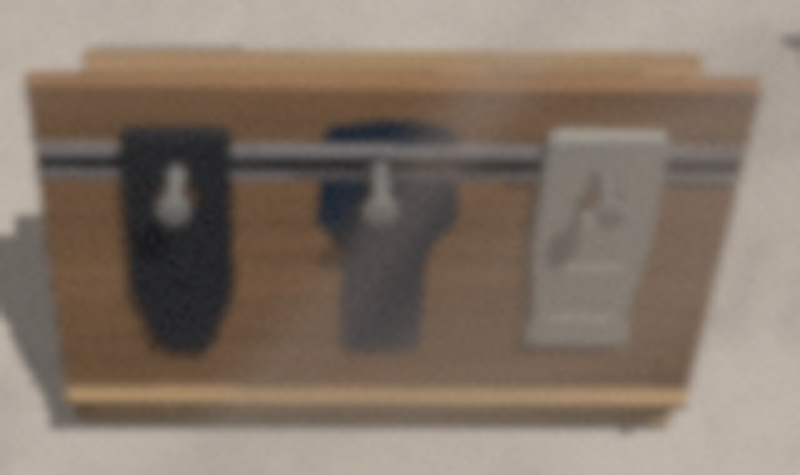

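View pics/c3.png

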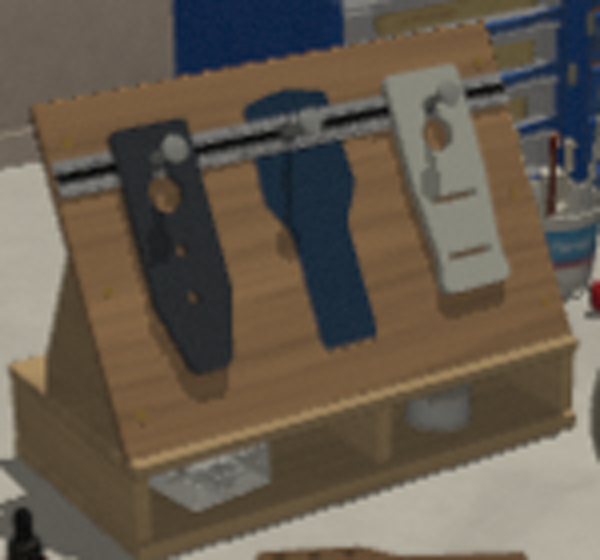

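```bash
cat > h.py <<'E'
import numpy as np, cv2
from cell import vision
from scipy.optimize import least_squares
C={n:vision.get_calibration(n) for n in("scene","top")}
def proj(n,X):
    c=C[n]; X=np.atleast_2d(X)@c['R'].T+c['t']; s=X[:,:2]/X[:,2:]; r2=(s**2).sum(1,keepdims=True)
    s=s*(1+c['k1']*r2); return s*[c['fx'],c['fy']]+[c['cx'],c['cy']]
def ray(n,uv):
    c=C[n]; d=(np.atleast_2d(uv)-[c['cx'],c['cy']])/[c['fx'],c['fy']]; s=d.copy()
    for _ in range(20): s=d/(1+c['k1']*(s**2).sum(1,keepdims=True))
    D=np.c_[s,np.ones(len(s))]@c['R']; o=-c['R'].T@c['t']; return o,D
def onz(n,uv,z):
    o,D=ray(n,uv); return o+D*((z-o[2])/D[:,2])[:,None]
E
cat > t.py <<'E'
from h import *
im=cv2.imread("pics/top0.png").astype(float)
o=onz("top",[[270,235],[303,252]],.009); print(o)
# rectified patch at z=.009, 0.5mm/px
c=onz("top",[[280,240]],.009)[0]
S=.0005;N=560
ii,jj=np.mgrid[0:N,0:N]; X=c[0]+(N/2-ii)*S; Y=c[1]+(N/2-jj)*S
uv=proj("top",np.c_[X.ravel(),Y.ravel(),np.full(N*N,.009)]).astype(np.float32)
p=cv2.remap(im.astype(np.float32),uv[:,0].reshape(N,N),uv[:,1].reshape(N,N),cv2.INTER_CUBIC)
hsv=cv2.cvtColor(np.clip(p,0,255).astype(np.uint8),cv2.COLOR_BGR2HSV)
g=p[:,:,0]; 
m=(g<125).astype(np.uint8)
n,l,st,ce=cv2.connectedComponentsWithStats(m)
k=l[N//2,N//2]; print(k,st[k]); 
if k==0: k=1+np.argmax(st[1:,4])
m=(l==k).astype(np.uint8)
np.savez("rect.npz",m=m,c=c)
cv2.imwrite("pics/rect.png",np.hstack([np.clip(p,0,255).astype(np.uint8)[:,:400*0+560]]))
ys,xs=np.nonzero(m); P=np.c_[X[ys,xs],Y[ys,xs]]
# neck edges + pose: fit by scanning
ev,V=np.linalg.eigh(np.cov(P.T)); a=V[:,1]; a=a if a[1]>0 else -a
def prof(o,th):
    a=np.array([np.cos(th),np.sin(th)]);b=np.array([-a[1],a[0]])
    return (P-o)@a,(P-o)@b
mu=P.mean(0);th=np.arctan2(a[1],a[0])
for it in range(5):
    u,v=prof(mu,th); u0=np.percentile(u,0.05)
    cs=[];us=[]
    for q in np.arange(u0+.008,u0+.08,.002):
        s=v[abs(u-q)<.001]; us.append(q);cs.append((s.max()+s.min())/2)
    k=np.polyfit(us,cs,1); th+=np.arctan(k[0]); 
    u,v=prof(mu,th); 
    A=np.array([np.cos(th),np.sin(th)]);B=np.array([-A[1],A[0]]); mu=mu+B*k[1]
u,v=prof(mu,th); print("len",u.max()-u.min(),"th",th,np.degrees(th))
g0=mu+A*((u.max()+u.min())/2-.0375); print("grip",g0)
u,v=prof(g0,th)
for q in np.arange(-.06,.136,.008):
    s=v[abs(u-q)<.001]; print(round(q,3),s.min().round(4),s.max().round(4),(s.max()-s.min()).round(4))
# holes
mm=1-m; n,l,st,ce=cv2.connectedComponentsWithStats(mm)
for i in range(1,n):
    if 100<st[i,4]<20000:
        q=np.array([c[0]+(N/2-ce[i][1])*S,c[1]+(N/2-ce[i][0])*S])-g0; print("hole",st[i,4]*S*S*1e6,q@A,q@B)
E
python3 t.py
```

```text
[[0.48258975 0.14416309 0.009     ]
 [0.42800369 0.03409009 0.009     ]]
2 [   79   128   382   288 46407]
len 0.19715791874498784 th 1.0450912783476913 59.87931945525467
grip [0.4480781  0.08238009]
-0.06 -0.0209 0.0219 0.0428
-0.052 -0.0252 0.0253 0.0504
-0.044 -0.0254 0.0252 0.0506
-0.036 -0.0256 0.0251 0.0507
-0.028 -0.0255 0.0258 0.0514
-0.02 -0.0255 0.0248 0.0502
-0.012 -0.0257 0.0255 0.0512
-0.004 -0.0254 0.0253 0.0507
0.004 -0.0257 0.0256 0.0513
0.012 -0.0253 0.0259 0.0511
0.02 -0.0254 0.0252 0.0507
0.028 -0.026 0.0266 0.0527
0.036 -0.0302 0.0312 0.0614
0.044 -0.0342 0.0346 0.0688
0.052 -0.0386 0.0382 0.0768
0.06 -0.0404 0.0402 0.0807
0.068 -0.0411 0.0405 0.0816
0.076 -0.0403 0.0396 0.0799
0.084 -0.0398 0.0395 0.0793
0.092 -0.0391 0.0395 0.0786
0.1 -0.0386 0.0385 0.0771
0.108 -0.0381 0.038 0.0762
0.116 -0.0378 0.0379 0.0757
0.124 -0.0372 0.0366 0.0737
0.132 -0.0291 0.0276 0.0567
hole 720.2500000000001 0.08285008865658426 0.00026927432871981885
```

View pics/rect.png

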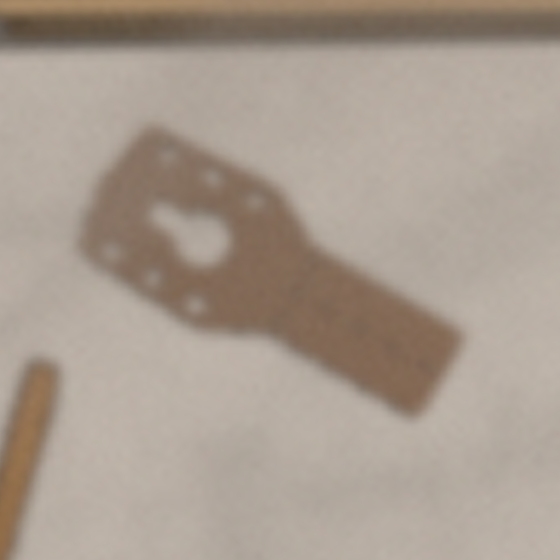

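```bash
cat > r.py <<'E'
from h import *
ca,sa=np.cos(np.radians(28)),np.sin(np.radians(28))
def B(s,y,n): # along board from its foot, lateral, normal out
    return np.array([s*sa-n*ca, y, .08+s*ca+n*sa])
top=lambda x,y:("top",225+x/5,120+y/5); sc=lambda x,y:("scene",205+x/4,130+y/4)
St=(.261-.08)/ca
obs=[(top(67,400),[-.01,.2,.08]),(top(686,401),[-.01,-.2,.08]),(top(27,73),B(.262,.2,0)),(top(762,80),B(.262,-.2,0)),
 (sc(32,107),B(.262,.2,0)),(sc(487,27),B(.262,-.2,0)),(sc(132,464),[-.01,.2,.08]),(sc(577,343),[-.01,-.2,.08])]
# pegs: head front centre
pegs=[(top(175,209),1),(top(381,209),0),(sc(175,149),1),(sc(312,121),0),(sc(449,95),-1)]
def W(p,L):
    L=np.atleast_2d(L); c,s=np.cos(p[2]),np.sin(p[2]); return L@np.array([[c,-s,0],[s,c,0],[0,0,1]]).T+[p[0],p[1],0]
def res(p,full=False):
    r=[]
    for (n,u,v),L in obs: r.append(proj(n,W(p,L))[0]-[u,v])
    for (n,u,v),k in pegs: r.append(proj(n,W(p,B(St,.12*k+p[3+k+1],.041)))[0]-[u,v])
    return np.array(r) if full else np.r_[np.ravel(r),p[3:]*50]
if __name__=="__main__":
    s=least_squares(res,[.65,0,0,0,0,0],loss="soft_l1",f_scale=1.); p=s.x; print(p.round(4),np.degrees(p[2])); print(res(p,True).round(1))
    np.save("rack.npy",p)
    print("track",W(p,B(St,0,0)),"peg base",W(p,B(St,p[4],0)),"peghead",W(p,B(St,p[4],.042)))
    im=cv2.imread("pics/scene0.png"); 
    for n in("top","scene"):
        im=cv2.imread(f"pics/{n}0.png"); x0,y0=(225,120) if n=="top" else (205,130); f=5 if n=="top" else 4
        im=cv2.resize(im[y0:y0+140,x0:x0+160],None,fx=f,fy=f,interpolation=cv2.INTER_CUBIC)
        def pl(Ls,col,cl=True):
            q=((proj(n,W(p,Ls))-[x0,y0]+.5)*f-.5); cv2.polylines(im,[np.int32(q*16)],cl,col,1,cv2.LINE_AA,4)
        pl([B(0,.2,0),B(.262,.2,0),B(.262,-.2,0),B(0,-.2,0)],(0,255,0))
        pl([[-.01,.2,.08],[-.01,-.2,.08],[-.01,-.2,0],[-.01,.2,0]],(0,255,255))
        t=np.linspace(0,6.28,40)
        for k in(1,0,-1):
            for d,rr in((.036,.01),(.042,.01),(0,.0045)): pl([B(St+rr*np.cos(q),.12*k+p[4+k]+rr*np.sin(q),d) for q in t],(0,0,255))
        # outline
        o=St-.104; pr=[(-.062,.025),(.025,.025),(.06,.0405),(.124,.037),(.137,.02)]
        pl([B(o+a,b,0) for a,b in pr]+[B(o+a,-b,0) for a,b in pr[::-1]],(255,0,255))
        cv2.imwrite(f"pics/fit_{n}.png",im[:600,:800])
    o=[[206,216]];print("dye base",onz("top",o,.1),"glue",onz("top",[[230,226],[182,252]],.02))
E
python3 r.py
```

```text
[ 0.598   0.0459  0.0064 -0.0018  0.0053 -0.0008] 0.3650793516051791
[[-0.2 -0.1]
 [ 1.1  0.7]
 [-0.1  1.8]
 [ 0.7  1.5]
 [-1.2 -1.9]
 [-1.4 -3.1]
 [-0.2 -0.3]
 [-0.1 -2.5]
 [ 0.3  0.3]
 [ 0.5  0.6]
 [-0.6 -1.3]
 [-1.  -1.3]
 [-0.2 -2.1]]
track [[0.6942154  0.04653464 0.261     ]] peg base [[0.69418151 0.05185338 0.261     ]] peghead [[0.65709846 0.05161709 0.28071781]]
dye base [[0.53044429 0.34302615 0.1       ]] glue [[0.50934779 0.27699373 0.02      ]
 [0.42084624 0.43223501 0.02      ]]
```

View pics/fit_top.png

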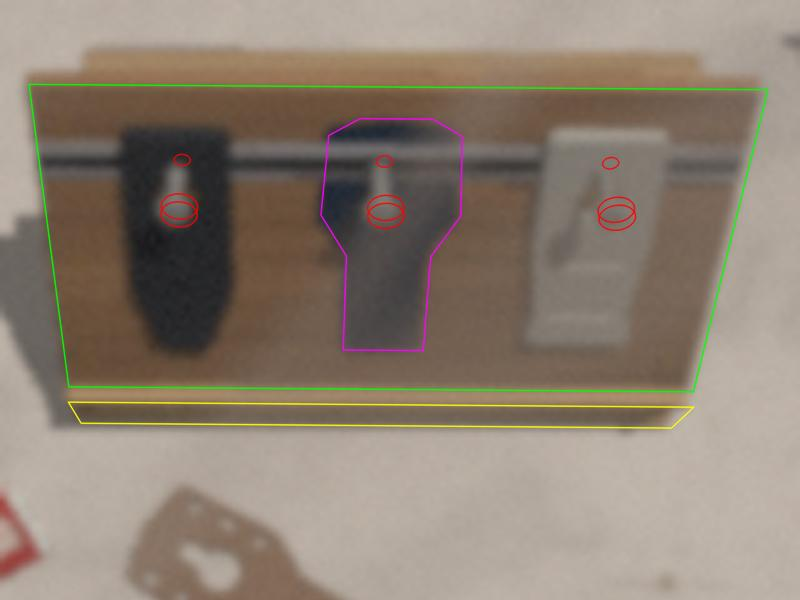

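View pics/fit_scene.png

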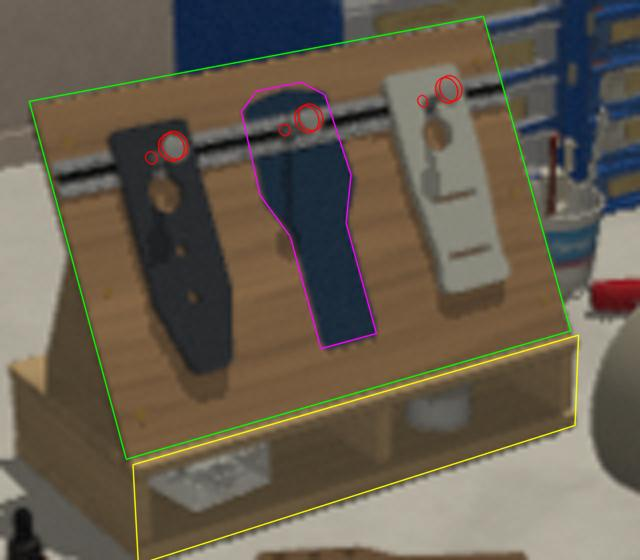

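{"op": "drive_tool", "data": {"commands": [0.0326,-0.0336,0,0,0.0326,-0.0336,0,0,0.0326,-0.0336,0,0,0.0326,-0.0336,0,0,0.0326,-0.0336,0,0,0.0326,-0.0336,0,0,0.0326,-0.0336,0,0,0.0326,-0.0336,0,0,0.0326,-0.0336,0,0,0.0326,-0.0336,0,0,0.0326,-0.0336,0,0,0.0326,-0.0336,0,0,0.0326,-0.0336,0,0,0.0326,-0.0336,0,0,0.0326,-0.0336,0,0,0.0326,-0.0336,0,0,0,0,0,-0.187,0,0,0,-0.187,0,0,0,-0.187,0,0,0,-0.187], "jaw": 0}}

```text
clock: 2.6
tool_pos: [0.4949, 0.1646, 0.2384]
eef_rot: [[0.497, 0.868, -0.001], [0.868, -0.497, -0.0], [-0.0, -0.001, -1.0]]
ft_force: [-0.2, -0.5, -0.1]
opening: 0.088
```

{"op": "drive_tool", "data": {"commands": [0,0,0.04,0,0,0,0.04,0,0,0,0.04,0,0,0,0.04,0,0,0,0.03,0,0,0,0.015,0,0,0,0.005,0,0,0,0,0]}}

```text
clock: 3.6
tool_pos: [0.4955, 0.1647, 0.0293]
eef_rot: [[0.502, 0.865, 0.001], [0.865, -0.502, 0.0], [0.001, 0.001, -1.0]]
ft_force: [-0.1, 0.8, 0.2]
opening: 0.0881
```

```bash
python3 - <<'E'
from h import *
from cell import manip
s=manip.sense();print(s['tool_pos'],s['ft_force'],s['joint_pos'])
im=vision.snapshot("scene")[:,:,::-1]; q=proj("scene",s['tool_pos'])[0];print(q)
x,y=int(q[0])-50,int(q[1])-60
cv2.imwrite("pics/a1.png",cv2.resize(im[y:y+90,x:x+120],None,fx=6,fy=6,interpolation=cv2.INTER_CUBIC))
E
```

```text
[0.4954808  0.16465356 0.02931141] [-0.10136857  0.79436928  0.16887997] [9.61943435e-02 5.71864881e-01 1.72538619e+00 1.81898173e-05
 8.43408645e-01 6.22096036e-01]
[279.84865779 267.0173052 ]
```

View pics/a1.png

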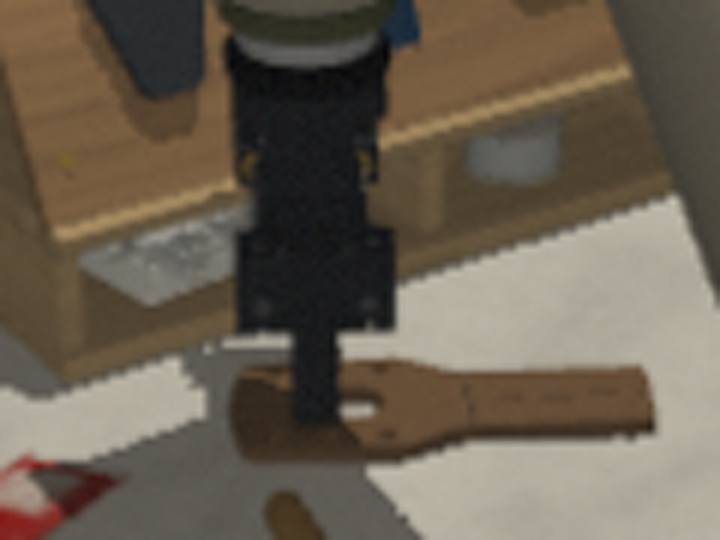

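{"op": "drive_tool", "data": {"commands": [0,0,0.006,0,0,0,0.006,0,0,0,0.006,0,0,0,0.005,0,0,0,0.003,0,0,0,0.0015,0,0,0,0,0]}}

```text
clock: 4.53
tool_pos: [0.4951, 0.1646, 0.0012]
eef_rot: [[0.502, 0.865, -0.0], [0.865, -0.502, -0.0], [-0.0, -0.0, -1.0]]
ft_force: [-0.2, -0.5, 0.4]
opening: 0.0882
```

{"op": "drive_tool", "data": {"commands": [0,0,0,0,0,0,0,0,0,0,0,0,0,0,0,0,0,0,0,0,0,0,0,0], "jaw": 1, "grip_force": 8}}

```text
clock: 5.28
tool_pos: [0.4952, 0.1646, 0.0013]
eef_rot: [[0.502, 0.865, 0.0], [0.865, -0.502, 0.0], [0.0, 0.0, -1.0]]
ft_force: [0.6, -1.1, 1.4]
opening: 0.0742
```

{"op": "drive_tool", "data": {"commands": [0,0,0,0,0,0,0,0]}}

```text
clock: 5.52
tool_pos: [0.4952, 0.1646, 0.0013]
eef_rot: [[0.502, 0.865, 0.0], [0.865, -0.502, 0.0], [0.0, 0.0, -1.0]]
ft_force: [-0.5, -0.5, 3.2]
opening: 0.0742
```

```bash
cat > look.py <<'E'
import sys
from h import *
from cell import manip
s=manip.sense();print(s['tool_pos'],s['opening'],s['ft_force'])
for n in sys.argv[2:]:
    im=vision.snapshot(n)[:,:,::-1]; q=proj(n,s['tool_pos'])[0]
    x,y=max(0,int(q[0])-60),max(0,int(q[1])-50); print(n,x,y)
    cv2.imwrite(f"pics/{sys.argv[1]}_{n}_raw.png",im)
    cv2.imwrite(f"pics/{sys.argv[1]}_{n}.png",cv2.resize(im[y:y+100,x:x+120],None,fx=6,fy=6,interpolation=cv2.INTER_CUBIC))
E
python3 look.py b scene
```

```text
[0.49523941 0.16459383 0.00134035] 0.07419592273486764 [-0.4966415  -0.5494328   3.15758766]
scene 220 225
```

View pics/b_scene.png

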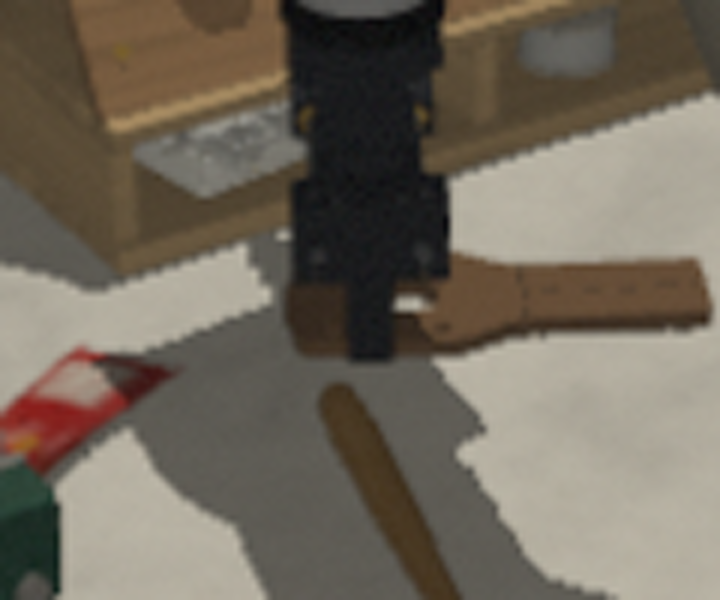

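{"op": "drive_tool", "data": {"commands": [0,0,-0.005,0,0,0,-0.01,0,0,0,-0.01,0,0,0,-0.01,0,0,0,-0.005,0,0,0,0,0]}}

```text
clock: 6.32
tool_pos: [0.4953, 0.1646, 0.0416]
eef_rot: [[0.502, 0.865, 0.001], [0.865, -0.502, 0.0], [0.0, 0.001, -1.0]]
ft_force: [-0.3, -0.6, -0.8]
opening: 0.0739
```

```bash
python3 look.py c scene
```

```text
[0.49525715 0.16461642 0.04160327] 0.07394346558362187 [-0.32550835 -0.62612879 -0.83567445]
scene 219 213
```

View pics/c_scene.png

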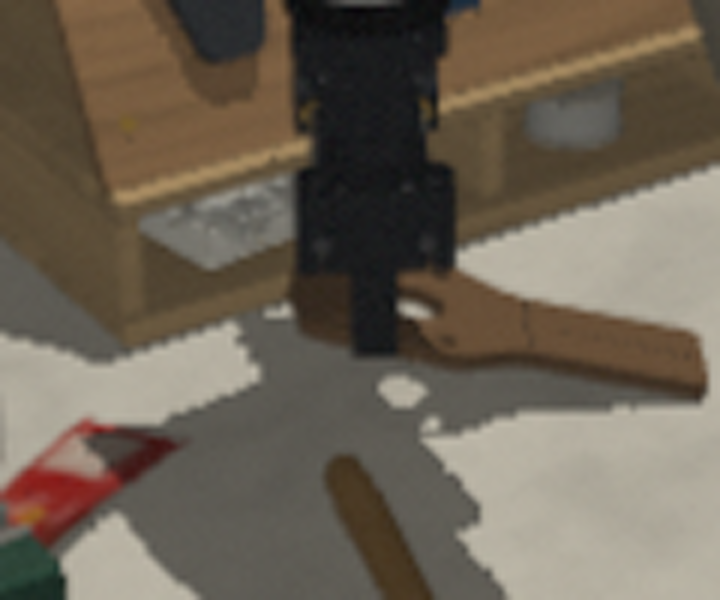

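{"op": "drive_tool", "data": {"commands": [0,0,-0.01,0,0,0,-0.01,0,0,0,-0.01,0,0,0,-0.01,0,0,0,-0.01,0,0,0,-0.01,0,0,0,-0.01,0,0,0,-0.01,0,0,0,-0.01,0,0,0,-0.005,0,0,0,0,0,0,0,0,0]}}

```text
clock: 7.88
tool_pos: [0.4949, 0.1646, 0.1359]
eef_rot: [[0.502, 0.865, -0.001], [0.865, -0.502, -0.0], [-0.0, -0.001, -1.0]]
ft_force: [-0.6, -0.1, -1.5]
opening: 0.0739
```

```bash
python3 look.py d scene top
```

```text
[0.49492573 0.16455861 0.13590158] 0.07385739739486254 [-0.59217259 -0.12601357 -1.50942797]
scene 219 182
top 201 176
```

View pics/d_scene.png

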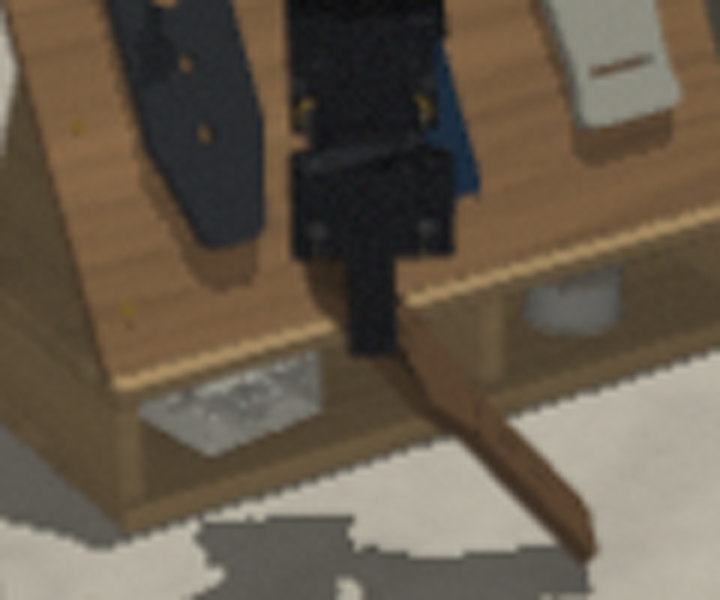

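View pics/d_top.png

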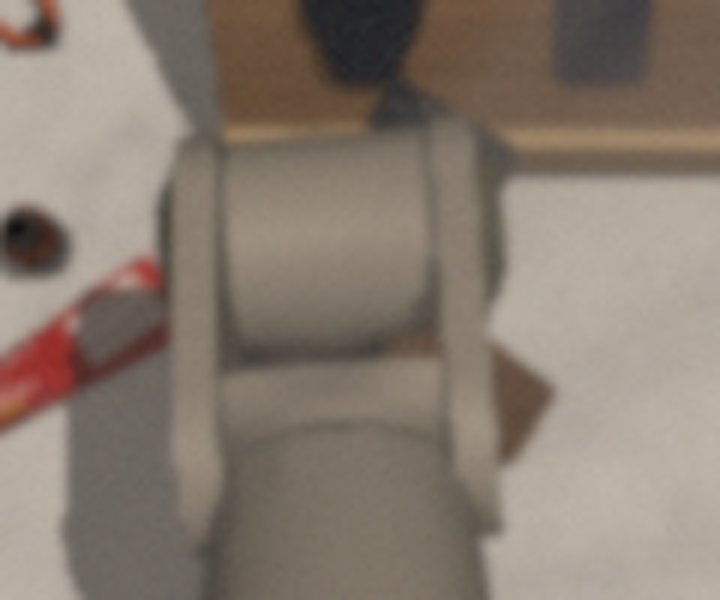

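```bash
cat > tp.py <<'E'
from h import *
def tpl(pivot,yaw,th,px,pts):
    h=np.array([np.cos(yaw),np.sin(yaw),0]);u=np.array([0,0,1.])
    x=h*np.cos(th)+u*np.sin(th); y=np.cross(u,h); z=np.cross(x,y)
    P=np.atleast_2d(pts); return pivot+np.outer(P[:,0]-px,x)+np.outer(P[:,1],y)+np.outer(P[:,2],z)
E
python3 - <<'E'
from tp import *
T=np.array([.49493,.16456,.1359]);yaw=np.arctan2(.865,.502)
c=[[-.062,-.025,.0045],[-.062,.025,.0045],[-.062,-.025,-.0045],[-.062,.025,-.0045]]
for th in (40,45,50,55,60,65):
  for px in (.095,.1):
    X=tpl(T+[0,0,.003],yaw,np.radians(th),px,c)
    print(th,px,"tailz",X[2,2].round(4),((proj("scene",X)-[219,182]+.5)*6).round().tolist(),((proj("top",X)-[201,176]+.5)*6).round().tolist())
E
```

```text
40 0.095 tailz 0.0345 [[628.0, 457.0], [640.0, 509.0], [616.0, 470.0], [627.0, 523.0]] [[597.0, 406.0], [549.0, 486.0], [587.0, 401.0], [540.0, 481.0]]
40 0.1 tailz 0.0313 [[636.0, 462.0], [648.0, 515.0], [624.0, 476.0], [635.0, 529.0]] [[603.0, 410.0], [555.0, 489.0], [593.0, 405.0], [546.0, 484.0]]
45 0.095 tailz 0.0247 [[609.0, 476.0], [620.0, 530.0], [596.0, 489.0], [606.0, 542.0]] [[582.0, 399.0], [535.0, 478.0], [572.0, 393.0], [525.0, 472.0]]
45 0.1 tailz 0.0212 [[617.0, 483.0], [628.0, 536.0], [603.0, 495.0], [614.0, 549.0]] [[587.0, 402.0], [540.0, 481.0], [577.0, 397.0], [530.0, 476.0]]
50 0.095 tailz 0.0157 [[588.0, 495.0], [598.0, 548.0], [574.0, 506.0], [583.0, 560.0]] [[566.0, 391.0], [519.0, 469.0], [555.0, 385.0], [508.0, 463.0]]
50 0.1 tailz 0.0119 [[595.0, 502.0], [605.0, 555.0], [580.0, 513.0], [590.0, 567.0]] [[571.0, 394.0], [524.0, 473.0], [560.0, 389.0], [513.0, 467.0]]
55 0.095 tailz 0.0077 [[566.0, 512.0], [575.0, 565.0], [550.0, 522.0], [559.0, 576.0]] [[549.0, 382.0], [502.0, 460.0], [537.0, 376.0], [491.0, 454.0]]
55 0.1 tailz 0.0036 [[572.0, 519.0], [581.0, 573.0], [556.0, 529.0], [565.0, 583.0]] [[553.0, 385.0], [507.0, 463.0], [542.0, 379.0], [495.0, 457.0]]
60 0.095 tailz 0.0007 [[542.0, 526.0], [550.0, 581.0], [525.0, 535.0], [533.0, 590.0]] [[531.0, 373.0], [485.0, 450.0], [519.0, 366.0], [473.0, 443.0]]
60 0.1 tailz -0.0036 [[547.0, 534.0], [556.0, 589.0], [530.0, 543.0], [539.0, 598.0]] [[535.0, 376.0], [489.0, 453.0], [523.0, 369.0], [477.0, 446.0]]
65 0.095 tailz -0.0053 [[516.0, 540.0], [524.0, 594.0], [499.0, 547.0], [507.0, 602.0]] [[513.0, 363.0], [466.0, 440.0], [500.0, 356.0], [454.0, 433.0]]
65 0.1 tailz -0.0098 [[521.0, 548.0], [529.0, 603.0], [504.0, 555.0], [511.0, 610.0]] [[516.0, 365.0], [470.0, 442.0], [503.0, 359.0], [457.0, 435.0]]
```

{"op": "drive_tool", "data": {"commands": [0,0,-0.002,0,0,0,0,0,0,0,0,0,0,0,0,0], "grip_force": 4.5}}

```text
clock: 8.48
tool_pos: [0.4952, 0.1646, 0.1383]
eef_rot: [[0.502, 0.865, 0.0], [0.865, -0.502, 0.0], [0.0, 0.0, -1.0]]
ft_force: [0.2, 0.8, -1.1]
opening: 0.0739
```

```bash
python3 look.py e scene
```

```text
[0.49519726 0.16463531 0.13831499] 0.07387082713567857 [ 0.18985984  0.8205436  -1.09360126]
scene 219 181
```

View pics/e_scene.png

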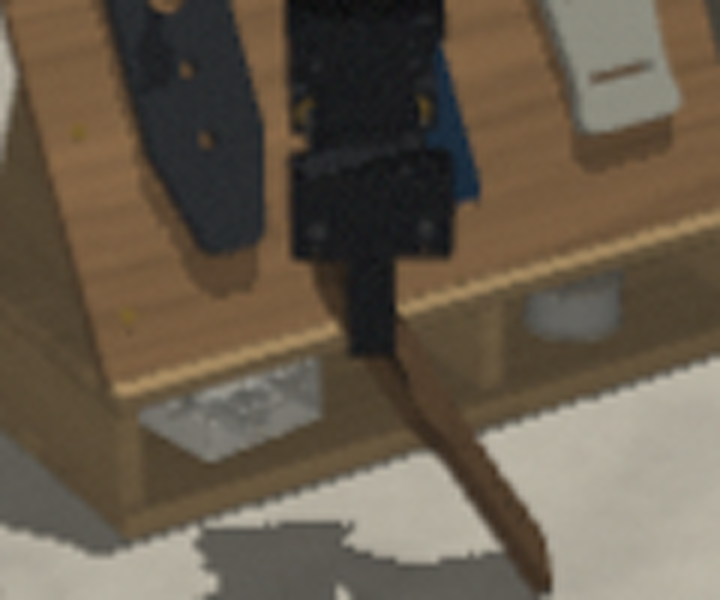

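{"op": "drive_tool", "data": {"commands": [0,0,0,0,0,0,0,0,0,0,-0.005,0,0,0,-0.015,0,0,0,-0.02,0,0,0,-0.025,0,0,0,-0.025,0,0,0,-0.025,0,0,0,-0.025,0,0,0,-0.025,0,0,0,-0.02,0,0,0,-0.01,0,0,0,0,0.15,0,0,0,0.15,0,0,0,0.15,0,0,0,0.15,0,0,0,0.15,0,0,0,0.15,0,0,0,0.14,0,0,0,0], "grip_force": 25}}

```text
clock: 11.02
tool_pos: [0.4949, 0.1646, 0.3332]
eef_rot: [[1.0, 0.006, -0.0], [0.006, -1.0, -0.0], [-0.0, 0.0, -1.0]]
ft_force: [-0.2, -0.5, -1.6]
opening: 0.0734
```

```bash
python3 look.py f scene top
```

```text
[0.494918   0.1645579  0.33322864] 0.07340608767834425 [-0.18882911 -0.50550111 -1.57761221]
scene 218 112
top 197 167
```

View pics/f_scene_raw.png

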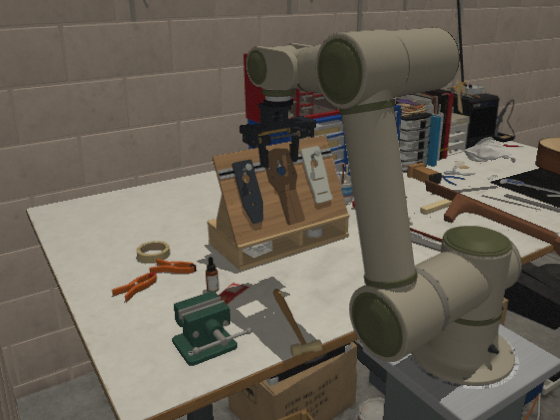

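View pics/f_top_raw.png

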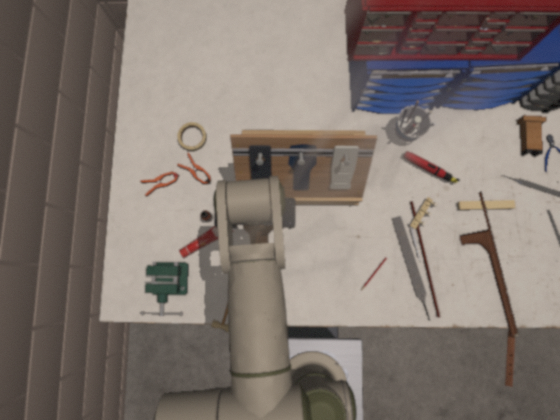

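```bash
cat > ov.py <<'E'
import sys
from tp import *
from r import W,B,St
def ov(name,n,tcp,yaw,th,px,dz=.003,box=(225,130),f=7,p=None,dy=0,dx=0):
    im=cv2.imread(f"pics/{name}_{n}_raw.png"); x0,y0=box
    im=cv2.resize(im[y0:y0+84,x0:x0+112],None,fx=f,fy=f,interpolation=cv2.INTER_CUBIC)
    pr=[(-.062,.025),(.027,.025),(.06,.0405),(.124,.037),(.137,.02)]
    t=np.linspace(0,2*np.pi,40)
    piv=np.array(tcp)+[dx,dy,dz]
    def pl(X,col):
        q=((proj(n,X)-[x0,y0]+.5)*f-.5); cv2.polylines(im,[np.int32(q*16)],True,col,1,cv2.LINE_AA,4)
    for zz,col in((.0045,(0,255,0)),(-.0045,(0,140,0))):
        pl(tpl(piv,yaw,th,px,[(a,b,zz) for a,b in pr]+[(a,-b,zz) for a,b in pr[::-1]]),col)
        pl(tpl(piv,yaw,th,px,[(.078+.014*np.cos(q),.014*np.sin(q),zz) for q in t]),col)
    if p is not None:
        for d,rr in((.036,.01),(.042,.01)): pl(W(p,[B(St+rr*np.cos(q),p[4]+rr*np.sin(q),d) for q in t]),(0,0,255))
    cv2.imwrite(f"pics/ov_{name}_{n}.png",im)
E
python3 - <<'E'
from ov import *
ov("f","scene",[.4949,.1646,.3332],.006,np.radians(61),.095)
E
```

```text
(no output)
```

View pics/ov_f_scene.png

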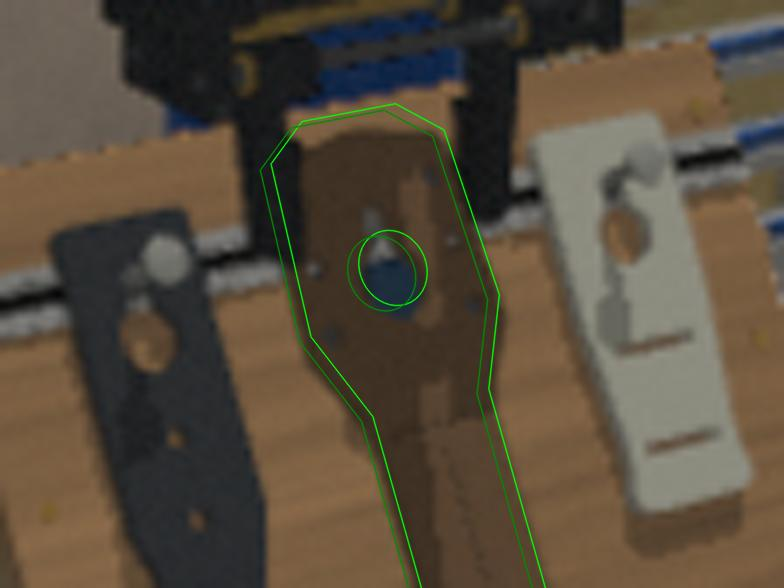

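```bash
python3 -c "
import cv2
im=cv2.imread('pics/f_scene_raw.png')
cv2.imwrite('pics/f2.png',cv2.resize(im[130:214,225:337],None,fx=7,fy=7,interpolation=cv2.INTER_CUBIC))"
```

```text
(no output)
```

View pics/f2.png

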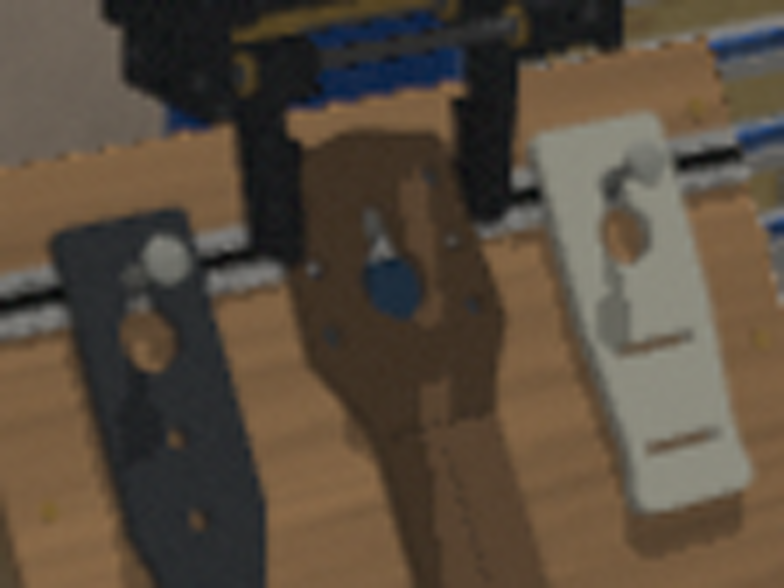

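```bash
python3 - <<'E'
from ov import *
import ov as o
outs=[]
for th,px in((58,.104),(62,.104),(66,.104)):
    ov("f","scene",[.4949,.1646,.3332],.006,np.radians(th),px,box=(255,145),f=7)
    outs.append(cv2.imread("pics/ov_f_scene.png")[:,:270])
cv2.imwrite("pics/cmp.png",np.hstack(outs)[:600,:800])
E
```

```text
(no output)
```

View pics/cmp.png

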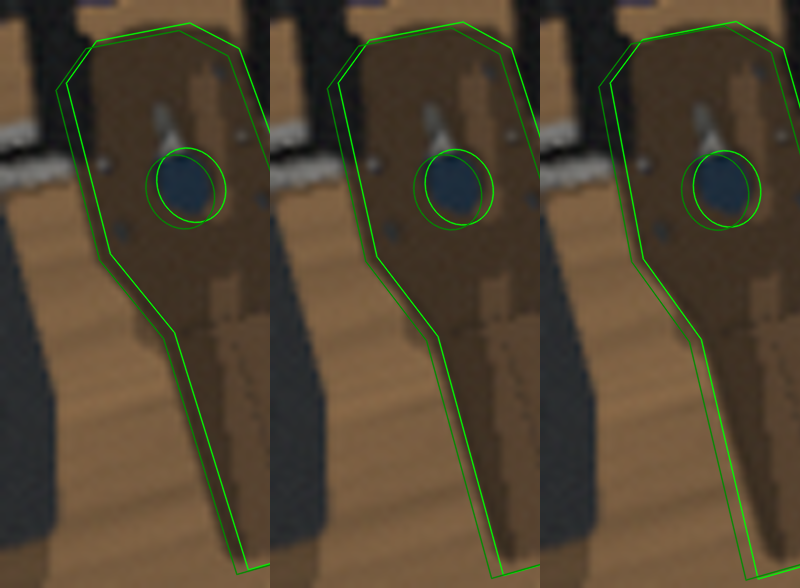

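```bash
python3 -c "
import cv2
im=cv2.imread('pics/f_scene_raw.png')
cv2.imwrite('pics/f3.png',cv2.resize(im[143:233,258:313],None,fx=6.6667,fy=6.6667,interpolation=cv2.INTER_CUBIC)); 
im=cv2.convertScaleAbs(im,alpha=2.2)
cv2.imwrite('pics/f3.png',cv2.resize(im[143:233,258:318],None,fx=6.6667,fy=6.6667,interpolation=cv2.INTER_CUBIC))"
```

```text
(no output)
```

View pics/f3.png

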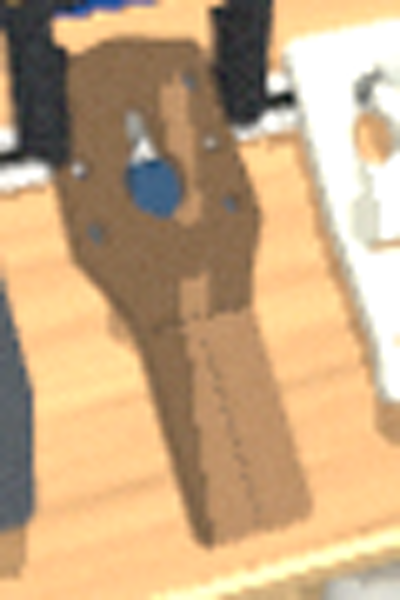

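```bash
cat > fit.py <<'E'
from tp import *
from scipy.optimize import minimize
pr=[(-.062,.023),(-.060,.025),(.028,.025),(.056,.0395),(.064,.0405),(.124,.0368),(.130,.032),(.137,.018)]
def roll_tpl(piv,yaw,th,px,roll,pts):
    P=np.atleast_2d(pts).astype(float).copy(); P[:,0]-=px; c,s=np.cos(roll),np.sin(roll) # roll about template z (in-plane)
    Q=np.c_[c*P[:,0]-s*P[:,1],s*P[:,0]+c*P[:,1],P[:,2]]
    return tpl(piv,yaw,th,0,Q)
def render(n,par,tcp,box,f):
    px,th,dy,yaw,roll,dx=par; x0,y0,w,h=box; piv=np.array(tcp)+[dx,dy,.003]
    M=np.zeros((h*f,w*f),np.uint8); t=np.linspace(0,2*np.pi,60)
    pj=lambda pts:np.int32(((proj(n,roll_tpl(piv,yaw,th,px,roll,pts))-[x0,y0]+.5)*f-.5)*16)
    front=pj([(a,b,.0045) for a,b in pr]+[(a,-b,.0045) for a,b in pr[::-1]])
    rear=pj([(a,b,-.0045) for a,b in pr]+[(a,-b,-.0045) for a,b in pr[::-1]])
    for q in(front,rear): cv2.fillPoly(M,[q],255,cv2.LINE_AA,4)
    for i in range(len(front)):
        j=(i+1)%len(front); cv2.fillConvexPoly(M,cv2.convexHull(np.array([front[i],front[j],rear[i],rear[j]])),255,cv2.LINE_AA,4)
    hs=[]
    for zz in(.0045,-.0045):
        H=np.zeros_like(M); cv2.fillPoly(H,[pj([(.078+.014*np.cos(q),.014*np.sin(q),zz) for q in t])],255,cv2.LINE_AA,4)
        cv2.fillPoly(H,[pj([(.078,.0065,zz),(.078,-.0065,zz)]+[(.102+.0065*np.sin(q/2+np.pi/2*0),-.0065*np.cos(q/2),zz) for q in t])],255,cv2.LINE_AA,4)
        hs.append(H)
    M=cv2.subtract(M,cv2.min(*hs)); return cv2.resize(M,(w,h),interpolation=cv2.INTER_AREA).astype(float)/255
def fit(name,tcp,x0par,box,free,n="scene",pegmask=True,thr=None,show=True):
    im=cv2.imread(f"pics/{name}_{n}_raw.png"); x0,y0,w,h=box; c=im[y0:y0+h,x0:x0+w].astype(float)
    hsv=cv2.cvtColor(im[y0:y0+h,x0:x0+w],cv2.COLOR_BGR2HSV)
    V=c.max(2); sat=hsv[:,:,1]
    brown=((c[:,:,2]>c[:,:,0]*1.25)&(V<115)).astype(float)
    ign=(V<38)
    ign=cv2.dilate(ign.astype(np.uint8),np.ones((3,3)))>0
    wt=(~ign).astype(float)
    np.save("dbg.npy",brown)
    x0par=np.array(x0par,float); sc=np.array([.004,.06,.003,.06,.03,.004])
    pri=x0par.copy()
    def cost(v):
        p=x0par.copy(); p[free]=v*sc[free]+x0par[free]
        m=cv2.GaussianBlur(render(n,p,tcp,box,4),(3,3),.5)
        return (wt*(m-brown)**2).sum()+2*(v**2).sum()*0.3
    r=minimize(cost,np.zeros(len(free)),method="Nelder-Mead",options=dict(maxiter=600,initial_simplex=np.vstack([np.zeros(len(free)),np.eye(len(free))])))
    p=x0par.copy();p[free]=r.x*sc[free]+x0par[free]; print("cost",r.fun,"px %.4f th %.1f dy %.4f yaw %.2fdeg roll %.2fdeg dx %.4f"%(p[0],np.degrees(p[1]),p[2],np.degrees(p[3]),np.degrees(p[4]),p[5]))
    if show:
        m=render(n,p,tcp,box,4); a=np.dstack([brown*255,m*255,wt*80]); 
        cv2.imwrite(f"pics/fit_{name}.png",cv2.resize(np.hstack([c,a]).astype(np.uint8),None,fx=5,fy=5,interpolation=cv2.INTER_NEAREST)[:600,:800])
    return p
E
python3 - <<'E'
from fit import *
box=(258,143,60,92)
for free in ([0,1,2],[0,1,2,4],[0,1,2,3,4]):
    p=fit("f",[.4949,.1646,.3332],[.104,1.05,0,.006,0,0],box,free)
np.save("held.npy",p)
E
```

```text
cost 561.7615119240137 px 0.1012 th 59.7 dy 0.0001 yaw 0.34deg roll 0.00deg dx 0.0000
cost 562.0342018094892 px 0.1013 th 61.0 dy 0.0001 yaw 0.34deg roll 0.76deg dx 0.0000
cost 554.1254522612735 px 0.1012 th 60.2 dy 0.0001 yaw -3.72deg roll 2.29deg dx 0.0000
```

View pics/fit_f.png

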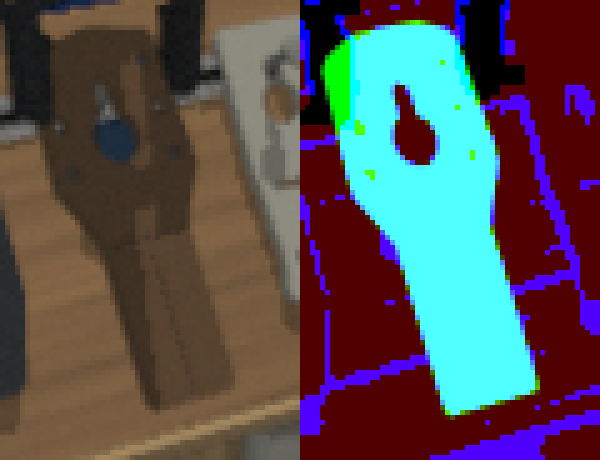

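```bash
sed -i 's|top=lambda.*|top=lambda x,y:("top",225+(x+.5)/5-.5,120+(y+.5)/5-.5); sc=lambda x,y:("scene",205+(x+.5)/4-.5,130+(y+.5)/4-.5)|' r.py; python3 r.py
```

```text
[ 0.5992  0.0468  0.0062 -0.0021  0.0053 -0.0008] 0.35342210267874397
[[-0.1 -0. ]
 [ 1.2  0.8]
 [ 0.   1.7]
 [ 0.8  1.4]
 [-1.3 -1.6]
 [-1.4 -2.8]
 [-0.4 -0. ]
 [-0.2 -2.1]
 [ 0.4  0.3]
 [ 0.6  0.6]
 [-0.8 -1. ]
 [-1.1 -1. ]
 [-0.2 -1.7]]
track [[0.69540897 0.04742833 0.261     ]] peg base [[0.69537598 0.05277582 0.261     ]] peghead [[0.65829289 0.05254707 0.28071781]]
dye base [[0.53044429 0.34302615 0.1       ]] glue [[0.50934779 0.27699373 0.02      ]
 [0.42084624 0.43223501 0.02      ]]
```

```bash
python3 -c "
import cv2
im=cv2.imread('pics/scene0.png')
im=cv2.convertScaleAbs(im,alpha=1.5)
a=cv2.resize(im[145:185,265:305],None,fx=10,fy=10,interpolation=cv2.INTER_CUBIC)
im=cv2.convertScaleAbs(cv2.imread('pics/top0.png'),alpha=1.5)
b=cv2.resize(im[140:180,280:320],None,fx=10,fy=10,interpolation=cv2.INTER_CUBIC)
import numpy as np
cv2.imwrite('pics/pk.png',np.hstack([a,b]))"
```

```text
(no output)
```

View pics/pk.png

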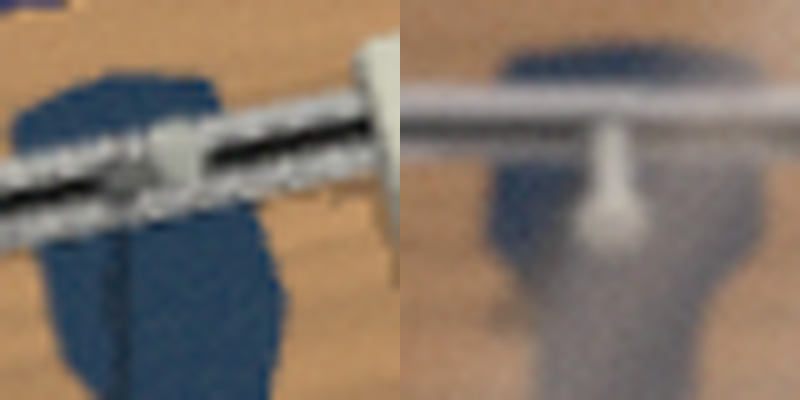

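```bash
python3 - <<'E'
from h import *
def tri(a,b):
    o1,d1=ray("scene",[a]);o2,d2=ray("top",[b]);d1=d1[0]/np.linalg.norm(d1);d2=d2[0]/np.linalg.norm(d2)
    A=np.c_[d1,-d2];k=np.linalg.lstsq(A,o2-o1,rcond=None)[0]; p,q=o1+k[0]*d1,o2+k[1]*d2; return (p+q)/2,p-q
print("peg head",tri((282.6,160.1),(300.7,160.8)))
# left peg head, from crops
print("left", tri((205+175.5/4-.5,130+149.5/4-.5),(225+175.5/5-.5,120+209.5/5-.5)))
from r import *
p=np.load("rack.npy"); print("model",W(p,B(St,p[4],.039)),W(p,B(St,.12+p[5],.039)))
# predicted head pixel given 3D
E
```

```text
peg head (array([0.66172724, 0.05142878, 0.27599044]), array([-0.00385685, -0.0056855 , -0.00086863]))
left (array([0.65896396, 0.16603056, 0.27742916]), array([-0.00205567, -0.00332483, -0.00078549]))
model [[0.66094168 0.05256341 0.27930939]] [[0.66023957 0.16638538 0.27930939]]
```

```bash
python3 - <<'E'
from h import *
for z in(.2793,.2807): print(onz("scene",[(282.6,160.1)],z))
import r
r.obs=[o for o in r.obs if o[0][0]=="scene"]; r.pegs=[o for o in r.pegs if o[0][0]=="scene"]
from r import *
s=least_squares(r.res,[.65,0,0,0,0,0],loss="soft_l1",f_scale=1.);p=s.x;print(p.round(4));print(r.res(p,True).round(1)); print(W(p,B(St,p[4],.042)),W(p,B(St,p[4],0)))
np.save("rack_s.npy",p)
# shift of rack model so that top only
import importlib; importlib.reload(r)
r.obs=[o for o in r.obs if o[0][0]=="top"]; r.pegs=[o for o in r.pegs if o[0][0]=="top"]
s=least_squares(r.res,[.65,0,0,0,0,0],loss="soft_l1",f_scale=1.);p=s.x;print("top",p.round(4));print(r.res(p,True).round(1)); print(W(p,B(St,p[4],.042)))
E
```

```text
[[0.64994858 0.0546961  0.2793    ]]
[[0.64626515 0.05698092 0.2807    ]]
[ 0.5884  0.0508 -0.0015  0.0021  0.0046 -0.0015]
[[-0.9 -0.6]
 [ 0.1 -1.8]
 [-0.1  1.6]
 [ 1.2 -0.6]
 [ 0.   0.1]
 [ 0.1  0.1]
 [-0.1 -0.4]]
[[0.64759511 0.05532615 0.28071781]] [[0.68467886 0.05526871 0.261     ]]
top [ 0.6015  0.0479  0.0093  0.      0.0056 -0.0009]
[[-0.4 -0.6]
 [ 0.8 -0.1]
 [-0.5  1.1]
 [ 0.2  0.4]
 [-0.  -0.4]
 [ 0.  -0.2]]
[[0.6606379  0.05402133 0.28071781]]
```

```bash
cat > fing.py <<'E'
from h import *
def fing(name,n,tcp,yaw,op,box,f,out):
    x0,y0,w,h=box
    im=cv2.convertScaleAbs(cv2.imread(f"pics/{name}_{n}_raw.png")[y0:y0+h,x0:x0+w],alpha=3.0)
    im=cv2.resize(im,None,fx=f,fy=f,interpolation=cv2.INTER_CUBIC)
    hx=np.array([np.cos(yaw),np.sin(yaw),0]);hy=np.array([-hx[1],hx[0],0])
    for s in(1,-1):
        for zz in(0,.04):
            q=[np.array(tcp)+a*hx+s*b*hy+[0,0,zz] for a,b in((-.009,op/2),(-.009,op/2+.0175),(.009,op/2+.0175),(.009,op/2))]
            q=(proj(n,np.array(q))-[x0,y0]+.5)*f-.5; cv2.polylines(im,[np.int32(q*16)],True,(0,255,255),1,cv2.LINE_AA,4)
    cv2.imwrite(out,im)
E
python3 - <<'E'
from fing import *
fing("f","scene",[.4949,.1646,.3332],.006,.0734,(250,120,60,60),10,"pics/fg.png")
E
```

```text
(no output)
```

View pics/fg.png

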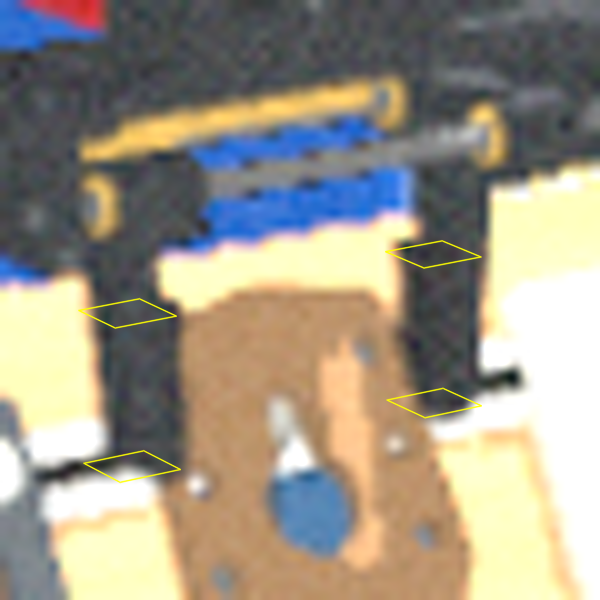

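```bash
cat > joint.py <<'E'
import r
from r import *
def jres(q,full=False):
    p=q[:6]; R=r.res(p,True); n=[o[0][0] for o in r.obs]+[o[0][0] for o in r.pegs]
    for i,c in enumerate(n): R[i]+= q[6:8] if c=="scene" else q[8:10]
    if full: return R
    return np.r_[R.ravel(),p[3:]*50,q[6:8]/.6,(q[8:10]-[-2,0])/1.2]
if __name__=="__main__":
    s=least_squares(jres,[.6,.05,0,0,0,0,0,0,0,0],loss="soft_l1",f_scale=1.);q=s.x;print(q.round(4));print(jres(q,True).round(1))
    J=s.jac;cv=np.linalg.inv(J.T@J);print("sd",np.sqrt(np.diag(cv)).round(4))
    p=q[:6];np.save("rack_j.npy",p);print("head front",W(p,B(St,p[4],.042)),"root",W(p,B(St,p[4],0)))
E
python3 joint.py
python3 -c "
import cv2,numpy as np
im=cv2.convertScaleAbs(cv2.imread('pics/scene0.png'),alpha=1.6)
P=[(213,157),(327,137),(238,246),(349,215)]
cv2.imwrite('pics/cr.png',np.hstack([cv2.resize(im[y-10:y+10,x-10:x+10],None,fx=10,fy=10,interpolation=cv2.INTER_CUBIC) for x,y in P]))"
```

```text
[ 6.0060e-01  4.3400e-02  4.0000e-03  3.0000e-04  5.0000e-03 -8.0000e-04
  4.0600e-02  1.4629e+00 -1.7883e+00 -2.8990e-01]
[[-0.8 -0.9]
 [ 0.4  0.2]
 [-0.4  0.8]
 [ 0.3  0.8]
 [-0.3 -0.5]
 [-0.6 -1.6]
 [ 0.5  0.9]
 [ 0.5 -1. ]
 [-0.1 -0.6]
 [ 0.2 -0.2]
 [ 0.1  0.1]
 [-0.2  0.1]
 [-0.1 -0.4]]
sd [0.0034 0.0026 0.0075 0.0041 0.0025 0.0025 0.5488 0.6175 0.8707 1.076 ]
head front [[0.65969656 0.0486774  0.28071781]] root [[0.69678006 0.04882504 0.261     ]]
```

View pics/cr.png

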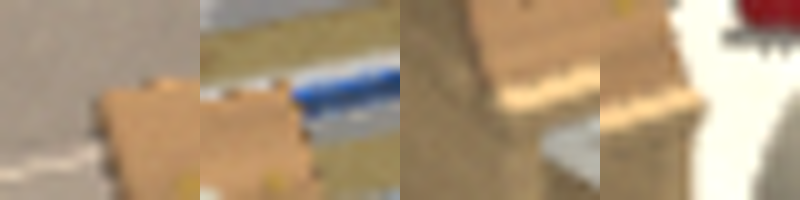

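```bash
python3 - <<'E'
import joint
from joint import *
S=lambda u,v:("scene",u,v)
new={4:S(212.8,155.7),5:S(325.6,135.3),6:S(237.6,246.1),7:S(348.8,214.9)}
for k,v in new.items(): r.obs[k]=(v,r.obs[k][1])
r.pegs[3]=(S(282.6,160.1),0)
r.pegs[1]=(("top",300.7,160.8),0)
for sg in(.6,1.2):
    f=lambda q:np.r_[jres(q)[:-4],q[6:8]/sg,(q[8:10]-[-2,0])/1.2]
    s=least_squares(f,[.6,.05,0,0,0,0,0,0,0,0],loss="soft_l1",f_scale=1.);q=s.x;print(q.round(4));print(jres(q,True).round(1).tolist())
    p=q[:6];np.save("rack_j.npy",p);print("head front",W(p,B(St,p[4],.042)),"root",W(p,B(St,p[4],0)))
E
```

```text
[ 6.0100e-01  4.3300e-02  5.9000e-03 -1.0000e-04  5.2000e-03 -9.0000e-04
  2.6100e-02  1.3730e+00 -1.7853e+00 -2.7240e-01]
[[-0.8, -0.9], [0.5, -0.0], [-0.4, 0.8], [0.3, 0.6], [-0.6, 0.1], [-0.1, -0.6], [0.5, 0.3], [0.4, -0.7], [-0.1, -0.6], [0.2, 0.3], [0.1, -0.0], [-0.3, -0.2], [-0.1, -0.6]]
head front [[0.66015721 0.04886277 0.28071781]] root [[0.69724036 0.04908191 0.261     ]]
[ 6.0220e-01  4.2800e-02  5.7000e-03 -3.0000e-04  5.2000e-03 -8.0000e-04
  7.1100e-02  1.6655e+00 -1.9572e+00  5.6300e-02]
[[-0.7, -0.9], [0.5, -0.0], [-0.4, 0.7], [0.3, 0.5], [-0.5, 0.2], [-0.1, -0.5], [0.5, 0.4], [0.4, -0.6], [-0.0, -0.7], [0.3, 0.2], [0.1, 0.1], [-0.3, -0.1], [-0.1, -0.4]]
head front [[0.661308   0.04831259 0.28071781]] root [[0.6983912  0.04852454 0.261     ]]
```

{"op": "drive_tool", "data": {"commands": [0,0.01,0,0,0,0.02,0,0,0,0.03,0,0,0,0.03,0,0,0,0.018,0,0,0,0.008,0,0,0.01,0,0,0,0.02,0,0.003,0,0.03,0,0.004,0,0.03,0,0.004,0,0.025,0,0.004,0,0.015,0,0.002,0,0.008,0,0.001,0,0,0,0,0,0,0,0,0]}}

```text
clock: 13.0
tool_pos: [0.6334, 0.0495, 0.3155]
eef_rot: [[1.0, 0.005, 0.0], [0.005, -1.0, 0.0], [0.0, -0.0, -1.0]]
ft_force: [-0.4, 0.5, -1.0]
opening: 0.0739
```

```bash
python3 look.py g scene top; python3 - <<'E'
import cv2
im=cv2.imread('pics/g_scene_raw.png')
cv2.imwrite('pics/g2.png',cv2.resize(cv2.convertScaleAbs(im,alpha=1.8)[110:210,230:350],None,fx=6,fy=6,interpolation=cv2.INTER_CUBIC))
E
```

```text
[0.63340392 0.04952518 0.31554889] 0.07394790197974084 [-0.43819089  0.49341491 -0.97024123]
scene 226 99
top 242 117
```

View pics/g2.png

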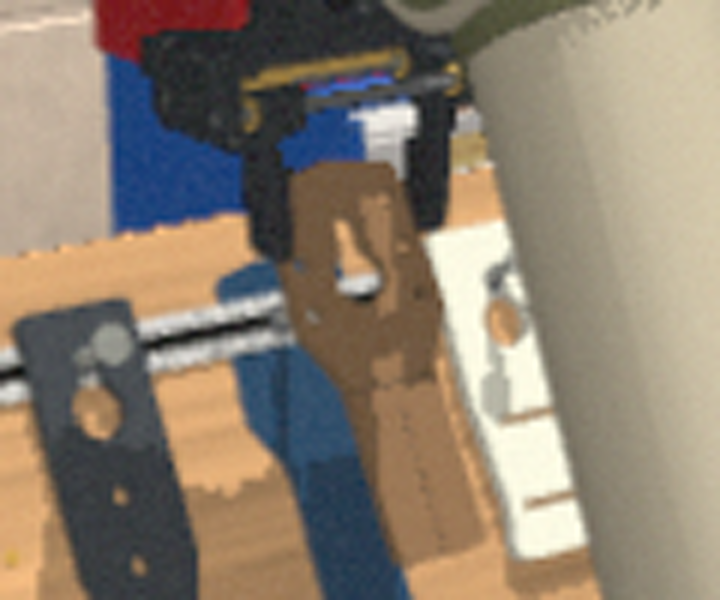

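View pics/g_top.png

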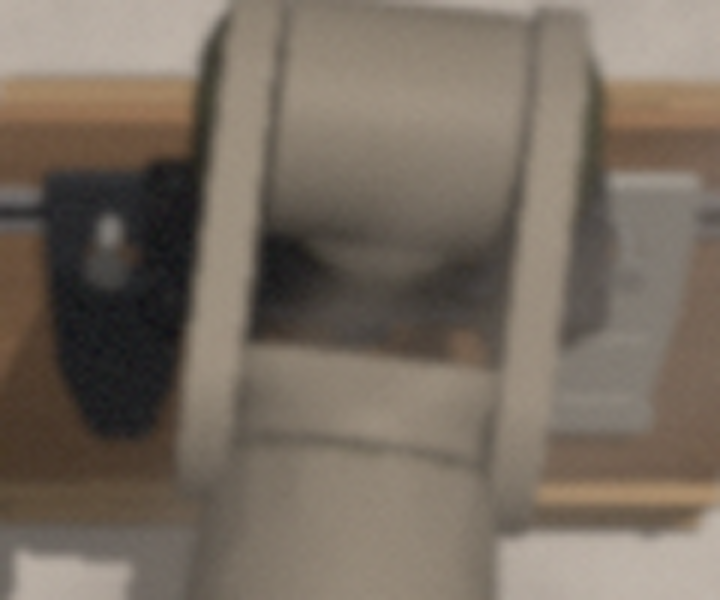

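```bash
cat > eye.py <<'E'
import sys
from fit import *
from r import W,B,St
p=np.load("rack_j.npy")
def run(name,tcp,box,init,free=[0,1,2]):
    q=fit(name,tcp,init,box,free)
    piv=np.array(tcp)+[q[5],q[2],.003]
    X=roll_tpl(piv,q[3],q[1],q[0],q[4],[(.078,0,0),(.102,0,0)])
    e=proj("scene",X); print("eye world",X[0].round(4),"px",e.round(2).tolist())
    # rack-model n,s,y of eye
    u=np.array([np.cos(p[2]),np.sin(p[2])]); d=X[0]-W(p,B(St,p[4],0))[0]
    h=d[:2]@u; y=-d[0]*u[1]+d[1]*u[0]; ca,sa=np.cos(np.radians(28)),np.sin(np.radians(28))
    n=-h*ca+d[2]*sa; s=h*sa+d[2]*ca; print("n %.4f s %.4f y %.4f"%(n,s,y))
    # pixel of peg-axis at this n, from the model corrected to observed head pixel
    c=np.array([282.6,160.1])-proj("scene",W(p,B(St,p[4],.039)))[0]
    a=proj("scene",W(p,B(St,p[4],n)))[0]+c; print("bias",c,"axis px",a,"eye-axis px",e[0]-a)
    # convert into ds,dy needed
    J=np.array([(proj("scene",W(p,B(St+.001,p[4],n)))[0]-(a-c)),(proj("scene",W(p,B(St,p[4]+.001,n)))[0]-(a-c))]).T
    print("eye offset from axis mm (s,y):",np.linalg.solve(J,e[0]-a).round(2))
    return q
if __name__=="__main__":
    run("g",[.6334,.0495,.3155],(272,134,44,72),[.100,np.radians(61),0,.005,0,0])
    run("g",[.6334,.0495,.3155],(272,134,44,72),[.100,np.radians(61),0,.005,0,0],[0,1,2,4])
E
python3 eye.py
```

```text
cost 345.6391068666659 px 0.1029 th 55.5 dy 0.0011 yaw 0.29deg roll 0.00deg dx 0.0000
eye world [0.6193 0.0505 0.298 ] px [[289.41, 156.35], [286.77, 148.6]]
n 0.0872 s -0.0044 y 0.0024
bias [0.69049231 1.58545394] axis px [290.39826857 156.30390782] eye-axis px [-0.99139871  0.04121818]
eye offset from axis mm (s,y): [0.45 3.26]
cost 347.9967277029968 px 0.1025 th 57.3 dy 0.0014 yaw 0.29deg roll 1.39deg dx 0.0000
eye world [0.6202 0.0502 0.2979] px [[289.33, 156.3], [286.64, 148.51]]
n 0.0864 s -0.0041 y 0.0021
bias [0.69049231 1.58545394] axis px [290.26442086 156.36905425] eye-axis px [-0.93253344 -0.07127489]
eye offset from axis mm (s,y): [0.74 2.97]
```

View pics/fit_g.png

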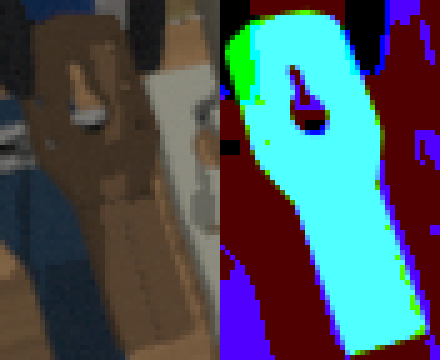

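{"op": "drive_tool", "data": {"commands": [0,0.0025,0,0,0.0053,0,0.0028,0,0.0053,0,0.0028,0,0.0053,0,0.0028,0,0.0053,0,0.0028,0,0,0,0,0,0,0,0,0]}}

```text
clock: 13.98
tool_pos: [0.6548, 0.0469, 0.3041]
eef_rot: [[1.0, 0.005, 0.0], [0.005, -1.0, -0.0], [0.0, 0.0, -1.0]]
ft_force: [-1.0, -0.4, -1.0]
opening: 0.0735
```

```bash
python3 look.py i scene; python3 - <<'E'
import cv2
im=cv2.imread('pics/i_scene_raw.png')
cv2.imwrite('pics/g3.png',cv2.resize(cv2.convertScaleAbs(im,alpha=2)[125:205,250:350],None,fx=7.5,fy=7.5,interpolation=cv2.INTER_CUBIC))
from eye import *
from cell import manip
run("i",manip.sense()['tool_pos'],(268,134,44,72),[.1025,np.radians(57),0.001,.005,0,0])
E
```

```text
[0.65484874 0.04685736 0.30412105] 0.07346312483287529 [-1.03051434 -0.39892103 -1.02536067]
scene 223 101
cost 478.878602857688 px 0.1028 th 58.4 dy -0.0002 yaw 0.29deg roll 0.00deg dx 0.0000
eye world [0.6418 0.0467 0.2861] px [[286.38, 158.09], [283.97, 150.33]]
n 0.0617 s -0.0044 y -0.0015
bias [0.69049231 1.58545394] axis px [286.22605463 158.33475517] eye-axis px [ 0.15007853 -0.24042859]
eye offset from axis mm (s,y): [ 0.6  -0.71]
```

View pics/g3.png

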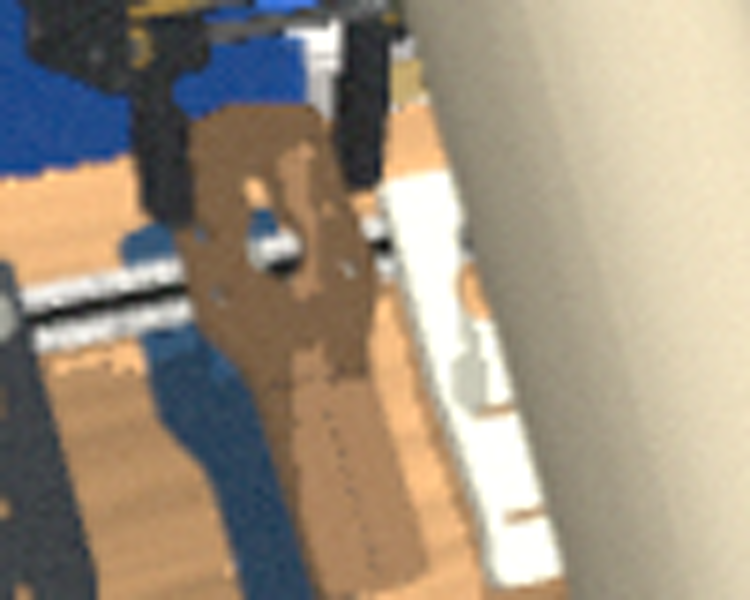

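{"op": "drive_tool", "data": {"commands": [0.005,-0.001,0.0026,0,0.0047,0,0.0026,0,0,0,0,0,0,0,0,0]}}

```text
clock: 14.52
tool_pos: [0.6646, 0.0483, 0.2984]
eef_rot: [[1.0, 0.005, -0.0], [0.005, -1.0, 0.001], [-0.0, -0.001, -1.0]]
ft_force: [0.4, 3.3, -3.7]
opening: 0.0735
```

```bash
python3 look.py j scene; python3 - <<'E'
import cv2
im=cv2.imread('pics/j_scene_raw.png')
cv2.imwrite('pics/g4.png',cv2.resize(cv2.convertScaleAbs(im,alpha=2)[140:180,262:312],None,fx=15,fy=15,interpolation=cv2.INTER_CUBIC))
from eye import *
from cell import manip
run("j",manip.sense()['tool_pos'],(266,134,44,72),[.1025,np.radians(57),0.000,.005,0,0])
E
```

```text
[0.66461617 0.04830422 0.29841045] 0.0735458335370137 [ 0.41201132  3.29045023 -3.73355971]
scene 221 102
cost 542.6140142454892 px 0.1026 th 59.1 dy -0.0002 yaw 0.29deg roll 0.00deg dx 0.0000
eye world [0.6519 0.0481 0.2804] px [[284.15, 159.19], [281.81, 151.45]]
n 0.0501 s -0.0047 y -0.0002
bias [0.69049231 1.58545394] axis px [284.36471727 159.24086772] eye-axis px [-0.21671245 -0.04733276]
eye offset from axis mm (s,y): [0.27 0.67]
```

View pics/g4.png

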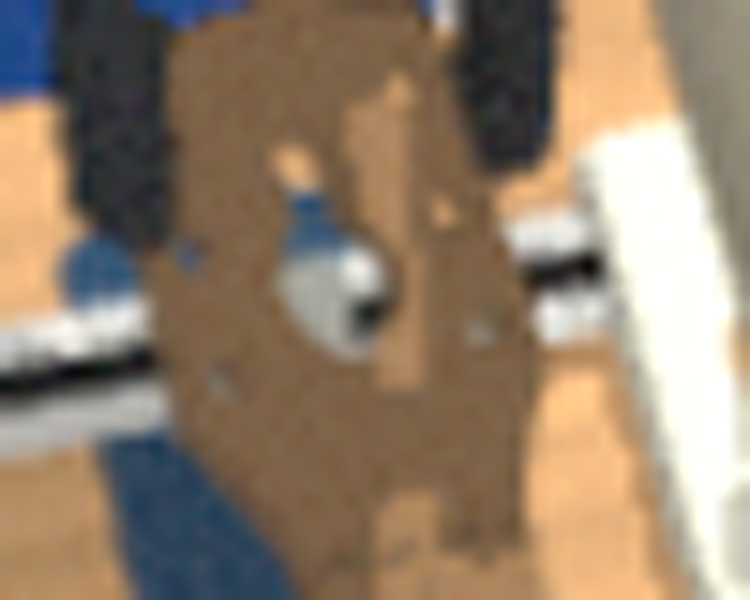

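{"op": "drive_tool", "data": {"commands": [0,0,0,0,0,0,0,0]}}

```text
clock: 14.82
tool_pos: [0.6645, 0.0483, 0.2986]
eef_rot: [[1.0, 0.005, -0.0], [0.005, -1.0, 0.001], [-0.0, -0.001, -1.0]]
ft_force: [-0.1, 4.6, -4.4]
opening: 0.074
```

{"op": "drive_tool", "data": {"commands": [0,-0.0012,0.0006,0,0,-0.0012,0.0006,0,0,0,0,0]}}

```text
clock: 15.2
tool_pos: [0.6646, 0.0499, 0.298]
eef_rot: [[1.0, 0.004, 0.0], [0.004, -1.0, -0.001], [0.0, 0.001, -1.0]]
ft_force: [-0.1, -0.5, -2.1]
opening: 0.0736
```

```bash
python3 look.py k scene; python3 - <<'E'
import cv2
im=cv2.imread('pics/k_scene_raw.png')
cv2.imwrite('pics/g5.png',cv2.resize(cv2.convertScaleAbs(im,alpha=2)[140:180,262:312],None,fx=15,fy=15,interpolation=cv2.INTER_CUBIC))
E
```

```text
[0.66456409 0.04992952 0.29795142] 0.07355306211367052 [-0.10859668 -0.5221021  -2.1255218 ]
scene 221 102
```

View pics/g5.png

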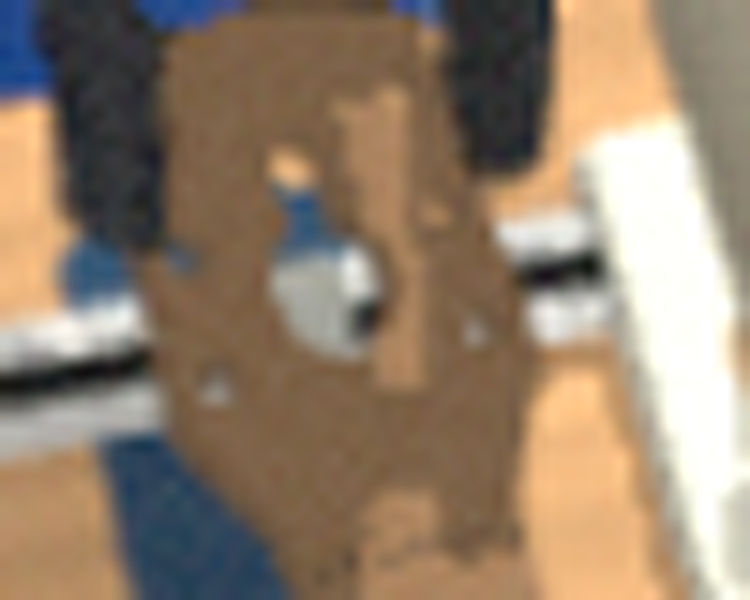

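{"op": "drive_tool", "data": {"commands": [0.0022,-0.0003,0.0013,0,0.0022,0,0.0013,0,0,0,0,0,0,0,0,0]}}

```text
clock: 15.75
tool_pos: [0.6689, 0.0506, 0.295]
eef_rot: [[1.0, 0.005, -0.0], [0.005, -1.0, -0.0], [-0.0, 0.0, -1.0]]
ft_force: [0.9, -0.8, -1.0]
opening: 0.0735
```

Free of force; keep advancing.

{"op": "drive_tool", "data": {"commands": [0.0022,0,0.0012,0,0.0022,0,0.0012,0,0.0022,0,0.0012,0,0,0,0,0,0,0,0,0]}}

```text
clock: 16.38
tool_pos: [0.6755, 0.0506, 0.2914]
eef_rot: [[1.0, 0.005, -0.0], [0.005, -1.0, 0.0], [-0.0, -0.0, -1.0]]
ft_force: [-0.0, 0.2, -2.2]
opening: 0.0735
```

```bash
python3 look.py l scene; python3 - <<'E'
import cv2
im=cv2.imread('pics/l_scene_raw.png')
cv2.imwrite('pics/g6.png',cv2.resize(cv2.convertScaleAbs(im,alpha=2)[140:220,250:320],None,fx=7.5,fy=7.5,interpolation=cv2.INTER_CUBIC))
from eye import *
from cell import manip
run("l",manip.sense()['tool_pos'],(262,134,44,74),[.1025,np.radians(57),0.000,.005,0,0])
E
```

```text
[0.67554587 0.05063806 0.29140542] 0.07353888993648294 [-0.04442706  0.18521709 -2.22065225]
scene 219 103
cost 729.2074691234344 px 0.1017 th 58.0 dy 0.0002 yaw 0.29deg roll 0.00deg dx 0.0000
eye world [0.663  0.0508 0.2744] px [[281.41, 160.33], [279.01, 152.67]]
n 0.0375 s -0.0048 y 0.0025
bias [0.69049231 1.58545394] axis px [282.37120548 160.2113899 ] eye-axis px [-0.96567316  0.11621695]
eye offset from axis mm (s,y): [0.24 3.3 ]
```

View pics/g6.png

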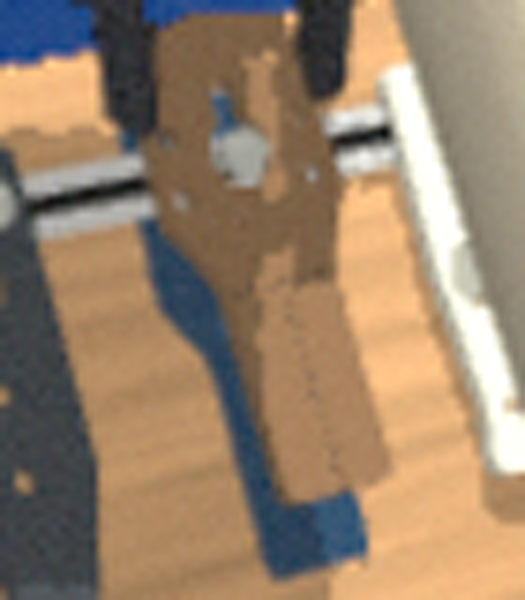

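{"op": "drive_tool", "data": {"commands": [0.0022,0,0.0012,0,0.0022,0,0.0012,0,0.0022,0,0.0012,0,0.0022,0,0.0012,0,0,0,0,0]}}

```text
clock: 17.05
tool_pos: [0.6844, 0.0507, 0.2863]
eef_rot: [[1.0, 0.005, -0.0], [0.005, -1.0, 0.0], [-0.0, -0.0, -1.0]]
ft_force: [0.2, 0.3, -1.5]
opening: 0.0736
```

{"op": "drive_tool", "data": {"commands": [0.0022,0,0.0012,0,0.0022,0,0.0012,0,0,0,0,0,0,0,0,0]}}

```text
clock: 17.55
tool_pos: [0.6887, 0.0507, 0.2842]
eef_rot: [[1.0, 0.005, 0.0], [0.005, -1.0, 0.0], [0.0, -0.0, -1.0]]
ft_force: [0.0, 0.6, -1.2]
opening: 0.0734
```

```bash
python3 look.py m scene; python3 - <<'E'
import cv2
im=cv2.imread('pics/m_scene_raw.png')
cv2.imwrite('pics/g7.png',cv2.resize(cv2.convertScaleAbs(im,alpha=2)[140:220,240:320],None,fx=7.5,fy=7.5,interpolation=cv2.INTER_CUBIC))
E
```

```text
[0.68874449 0.05073222 0.28423177] 0.07335329948033908 [ 0.01625447  0.64761145 -1.23490456]
scene 216 104
```

View pics/g7.png

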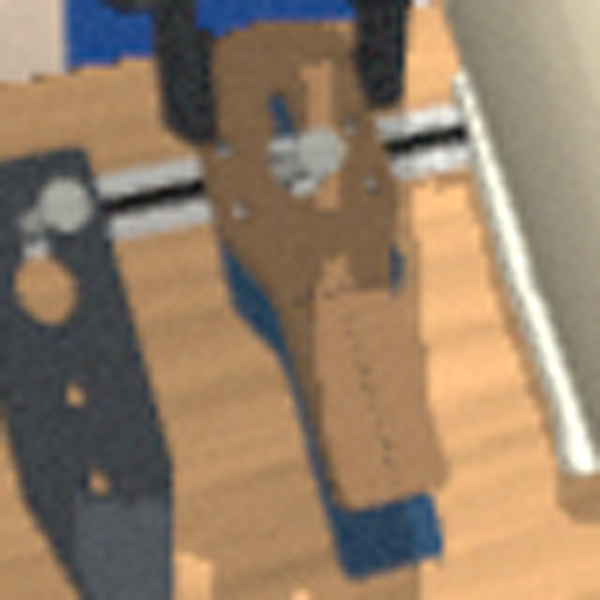

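{"op": "drive_tool", "data": {"commands": [-0.0012,0,0.0022,0,-0.0012,0,0.0022,0,-0.0012,0,0.0022,0,0,0,0,0]}}

```text
clock: 18.1
tool_pos: [0.685, 0.0507, 0.2774]
eef_rot: [[1.0, 0.005, -0.0], [0.005, -1.0, 0.0], [-0.0, -0.0, -1.0]]
ft_force: [0.8, 0.6, -1.9]
opening: 0.0739
```

{"op": "drive_tool", "data": {"commands": [-0.0012,0,0.0022,0,0,0,0,0,0,0,0,0]}}

```text
clock: 18.48
tool_pos: [0.684, 0.0507, 0.2755]
eef_rot: [[1.0, 0.005, 0.0], [0.005, -1.0, -0.0], [0.0, 0.0, -1.0]]
ft_force: [-0.0, 0.4, -1.5]
opening: 0.0737
```

```bash
python3 look.py n scene; python3 - <<'E'
import cv2
im=cv2.imread('pics/n_scene_raw.png')
cv2.imwrite('pics/g8.png',cv2.resize(cv2.convertScaleAbs(im,alpha=2)[140:190,255:315],None,fx=12,fy=12,interpolation=cv2.INTER_CUBIC))
E
```

```text
[0.68395202 0.0506908  0.27546675] 0.07370659737498868 [-0.00698404  0.39960517 -1.53670637]
scene 217 108
```

View pics/g8.png

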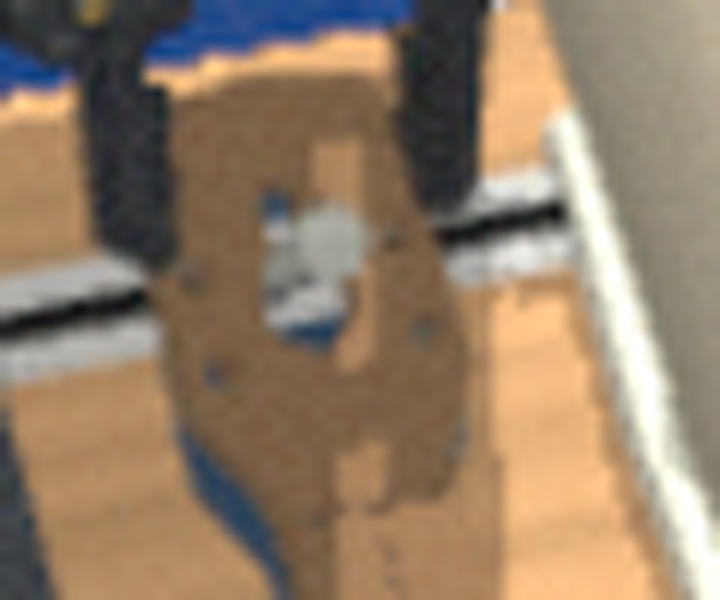

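{"op": "drive_tool", "data": {"commands": [-0.0006,0,0.0011,0,-0.0006,0,0.0011,0,0,0,0,0]}}

```text
clock: 18.9
tool_pos: [0.6827, 0.0507, 0.2731]
eef_rot: [[1.0, 0.005, -0.0], [0.005, -1.0, 0.0], [-0.0, -0.0, -1.0]]
ft_force: [-0.4, 0.7, -1.7]
opening: 0.073
```

{"op": "drive_tool", "data": {"commands": [-0.0006,0,0.0011,0,-0.0006,0,0.0011,0,0,0,0,0]}}

```text
clock: 19.27
tool_pos: [0.6815, 0.0507, 0.271]
eef_rot: [[1.0, 0.005, -0.0], [0.005, -1.0, -0.0], [-0.0, 0.0, -1.0]]
ft_force: [-1.1, 0.2, -2.0]
opening: 0.0738
```

{"op": "drive_tool", "data": {"commands": [-0.0006,0,0.0011,0,-0.0006,0,0.0011,0,0,0,0,0]}}

```text
clock: 19.65
tool_pos: [0.6803, 0.0507, 0.2687]
eef_rot: [[1.0, 0.005, -0.0], [0.005, -1.0, 0.0], [-0.0, -0.0, -1.0]]
ft_force: [0.6, 0.1, -1.8]
opening: 0.0739
```

{"op": "drive_tool", "data": {"commands": [-0.0006,0,0.0011,0,-0.0006,0,0.0011,0,0,0,0,0]}}

```text
clock: 20.02
tool_pos: [0.6791, 0.0507, 0.2665]
eef_rot: [[1.0, 0.005, -0.0], [0.005, -1.0, 0.0], [-0.0, -0.0, -1.0]]
ft_force: [-0.2, 0.1, -0.8]
opening: 0.0737
```

{"op": "drive_tool", "data": {"commands": [-0.0006,0,0.0011,0,-0.0006,0,0.0011,0,0,0,0,0]}}

```text
clock: 20.4
tool_pos: [0.6779, 0.0507, 0.2643]
eef_rot: [[1.0, 0.005, -0.0], [0.005, -1.0, 0.0], [-0.0, -0.0, -1.0]]
ft_force: [0.3, 0.6, -1.3]
opening: 0.0735
```

```bash
python3 look.py o scene; python3 - <<'E'
import cv2
im=cv2.imread('pics/o_scene_raw.png')
cv2.imwrite('pics/g9.png',cv2.resize(cv2.convertScaleAbs(im,alpha=2)[140:230,240:330],None,fx=6.6,fy=6.6,interpolation=cv2.INTER_CUBIC))
E
```

```text
[0.67787096 0.05066226 0.2643159 ] 0.0734986636592272 [ 0.32423472  0.63135464 -1.33451629]
scene 218 112
```

View pics/g9.png

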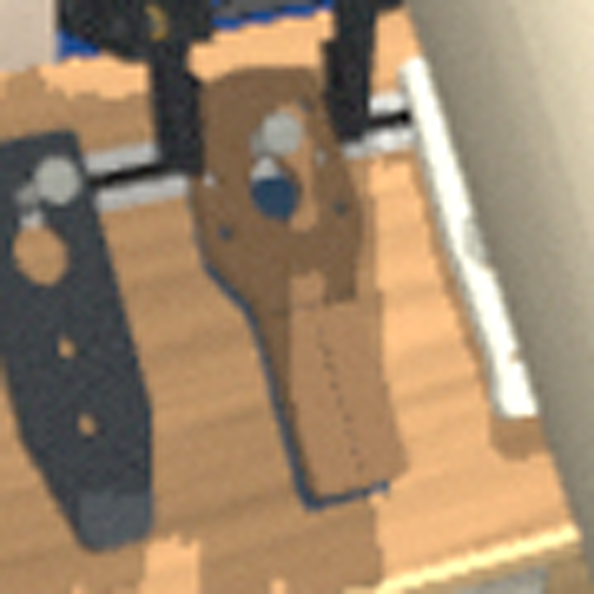

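Nearly seated: the neck is in the slot, with the blue outline only just showing below the tail. Lower until the weight is taken off.

{"op": "drive_tool", "data": {"commands": [-0.0006,0,0.0011,0,0,0,0,0,0,0,0,0]}}

```text
clock: 20.82
tool_pos: [0.6773, 0.0506, 0.2633]
eef_rot: [[1.0, 0.005, 0.0], [0.005, -1.0, -0.0], [0.0, 0.0, -1.0]]
ft_force: [-0.4, 0.5, -1.4]
opening: 0.0733
```

{"op": "drive_tool", "data": {"commands": [-0.0006,0,0.0011,0,0,0,0,0,0,0,0,0]}}

```text
clock: 21.2
tool_pos: [0.6768, 0.0507, 0.2622]
eef_rot: [[1.0, 0.005, 0.0], [0.005, -1.0, 0.0], [0.0, -0.0, -1.0]]
ft_force: [-0.7, -0.0, -2.3]
opening: 0.0732
```

{"op": "drive_tool", "data": {"commands": [-0.0006,0,0.0011,0,0,0,0,0,0,0,0,0]}}

```text
clock: 21.58
tool_pos: [0.6763, 0.0508, 0.2614]
eef_rot: [[1.0, 0.005, 0.001], [0.005, -1.0, 0.0], [0.001, -0.0, -1.0]]
ft_force: [1.5, 1.4, 0.7]
opening: 0.0734
```

{"op": "drive_tool", "data": {"commands": [0,0,0,0,0,0,0,0,0,0,0,0,0,0,0,0], "grip_force": 3}}

```text
clock: 22.08
tool_pos: [0.6762, 0.0508, 0.2612]
eef_rot: [[1.0, 0.005, 0.0], [0.005, -1.0, 0.0], [0.0, -0.0, -1.0]]
ft_force: [2.1, 3.3, 0.3]
opening: 0.0742
```

{"op": "drive_tool", "data": {"commands": [0,0,0,0,0,0,0,0,0,0,0,0,0,0,0,0,0,0,0,0,0,0,0,0], "jaw": 0}}

```text
clock: 22.82
tool_pos: [0.6761, 0.0506, 0.2611]
eef_rot: [[1.0, 0.005, -0.0], [0.005, -1.0, -0.0], [-0.0, 0.0, -1.0]]
ft_force: [-0.3, -0.4, -0.3]
opening: 0.0882
```

```bash
python3 look.py p scene; python3 - <<'E'
import cv2
im=cv2.imread('pics/p_scene_raw.png')
cv2.imwrite('pics/g10.png',cv2.resize(cv2.convertScaleAbs(im,alpha=2)[140:230,240:330],None,fx=6.6,fy=6.6,interpolation=cv2.INTER_CUBIC))
E
```

```text
[0.6761278  0.05064564 0.26111945] 0.08824154069806475 [-0.27213288 -0.39625277 -0.28269386]
scene 219 113
```

View pics/g10.png

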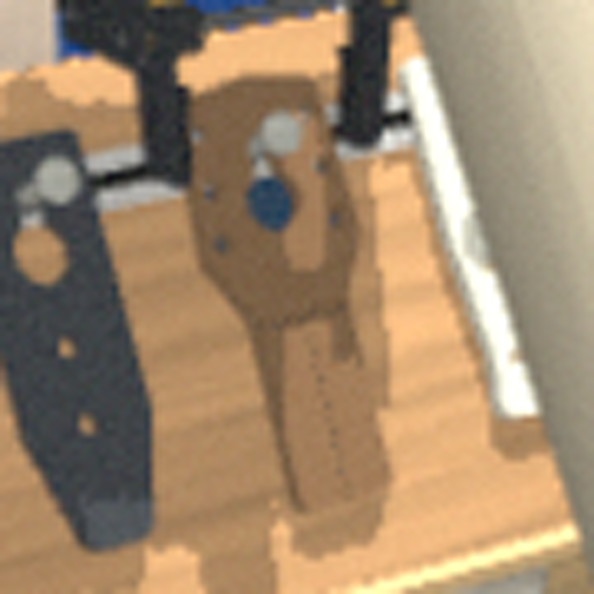

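```bash
python3 - <<'E'
from fit import *
from cell import manip
t=manip.sense()['tool_pos']
for init in ([.1025,np.radians(61),0.000,.005,0,0],):
    fit("p",t,init,(262,146,42,76),[0,1,2,4])
    fit("p",t,init,(262,146,42,76),[0,1,2])
E
```

```text
cost 1099.3438582552387 px 0.1047 th 63.4 dy 0.0016 yaw 0.29deg roll -2.30deg dx 0.0000
cost 1102.3134407423677 px 0.1047 th 64.9 dy 0.0025 yaw 0.29deg roll 0.00deg dx 0.0000
```

View pics/fit_p.png

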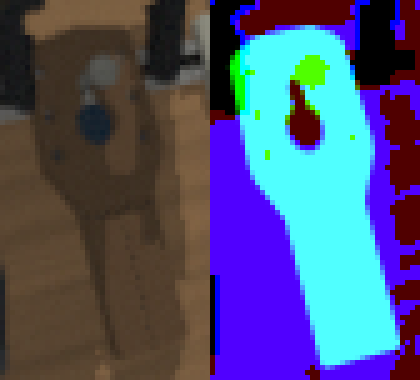

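{"op": "drive_tool", "data": {"commands": [0,-0.0015,0,0,0,0,-0.004,0,0,0,-0.006,0,0,0,-0.008,0,0,0,-0.01,0,0,0,-0.01,0,0,0,-0.012,0,0,0,-0.015,0,0,0,-0.02,0,0,0,-0.02,0,-0.02,0,-0.01,0,-0.04,0,0,0,-0.05,0,0,0,-0.05,0,0,0,-0.05,0,0,0,0,0,0,0]}}

```text
clock: 24.88
tool_pos: [0.464, 0.0515, 0.3778]
eef_rot: [[1.0, 0.005, 0.002], [0.005, -1.0, -0.0], [0.002, 0.0, -1.0]]
ft_force: [0.8, 0.2, -0.4]
opening: 0.0883
```

```bash
python3 look.py q scene top; python3 - <<'E'
import cv2,numpy as np
im=cv2.imread('pics/q_scene_raw.png')
cv2.imwrite('pics/g11.png',cv2.resize(cv2.convertScaleAbs(im,alpha=1.6)[130:260,200:355],None,fx=4,fy=4,interpolation=cv2.INTER_CUBIC))
a=cv2.imread('pics/scene0.png'); 
cv2.imwrite('pics/g12.png',cv2.absdiff(a,im))
E
```

```text
[0.46398892 0.05147848 0.37775892] 0.08826891695397057 [ 0.83612383  0.15810769 -0.40545753]
scene 261 91
top 242 178
```

View pics/g11.png

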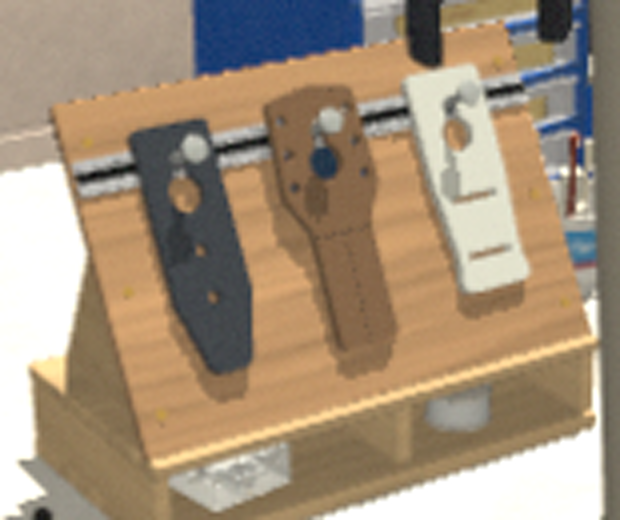

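View pics/g12.png

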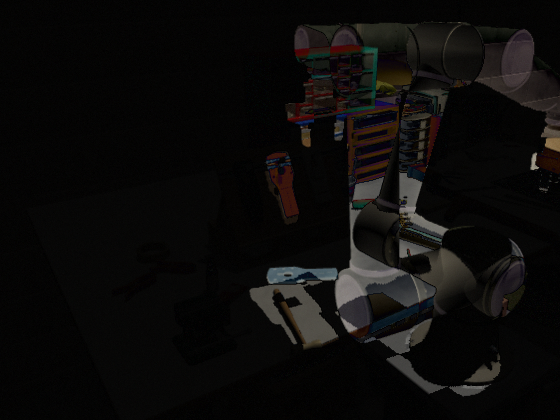

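View pics/q_top_raw.png

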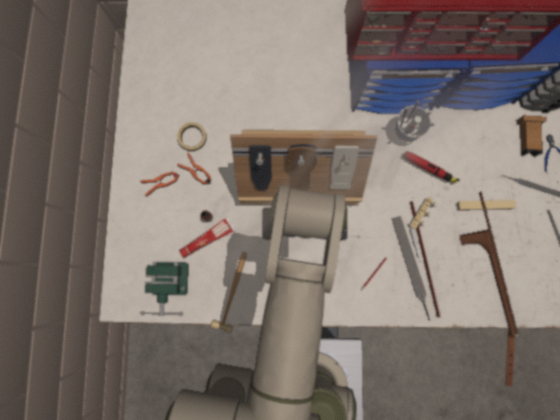

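{"op": "drive_tool", "data": {"commands": [0,0,0,0,0,0,0,0,0,0,0,0,0,0,0,0]}}

```text
clock: 25.48
tool_pos: [0.4663, 0.0511, 0.376]
eef_rot: [[1.0, 0.005, -0.0], [0.005, -1.0, 0.0], [-0.0, -0.0, -1.0]]
ft_force: [0.5, 0.1, -0.2]
opening: 0.0882
```

```bash
python3 - <<'E'
from cell import manip, vision, workorder
import cv2,numpy as np
im=vision.snapshot("scene")[:,:,::-1]; a=cv2.imread('pics/q_scene_raw.png'); print("motion",cv2.absdiff(im.copy(),a)[140:235,255:310].max(), manip.sense()['ft_force'])
print(workorder.finish_job())
E
```

```text
motion 39 [ 1.00130801 -0.05156917  0.03850484]
the job is handed in; nothing more can be done
None
```

The template is hanging on the free middle peg and the job is handed in at about 25.5 s; no verdict was reported.

- **Grip:** The tool only stays pointing down, so I gripped the template across its head instead of at the marked neck point. I let the tail swing down against the bench until the sheet was about parallel to the board.
- **Hanging:** I passed the eye over the peg's head, lowered the template along the board until the peg took its weight, opened the jaws and backed the arm away. The readings I took while hanging it stayed within about 6.5 N; the largest came from a light brush of the peg in the hole, which I corrected.
- **Last pictures:** The peg's neck sits in the slot with the head in front of the sheet. The template covers the painted outline, with its tail close to or at the board. The heel and pickup templates, glue and dye show no visible shift in the start-to-end comparison, and the pencil looks unmoved in the top view.

**Checks that disagreed:**
- The two cameras differed by several millimetres on the peg's position, so I relied on the scene camera and the felt force.
- A last picture comparison in the template's region showed a maximum pixel change of 39. I didn't look into whether that was noise, moving shadow or a small residual swing.

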